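Free a stuck oven knob for washing

ROBOT

A 6-joint arm with a two-finger parallel gripper is mounted at the origin on a cart in front of the work surface, level with it; the furniture and walls round the work are solid. World frame = base frame: x ahead of the robot, y to its left, z up, the work surface at z = 0. Lengths are in m, angles in rad, forces in N, time in s.
With the tool pointing down it reaches from about 0.35 to 0.85 m from the base axis. Payload 8.1 kg.
Tool frame: the origin (TCP) lies between the finger pads; the fingertips stand 11 mm ahead of it and the grasp point (between the pads) lies 8 mm behind it (robot.tips_ahead is the distance from the TCP to the fingertips, in m); z points along the fingers, y is the line along which they close (so a half turn about z gives the same grasp; the last joint's range is limited). The gripper opens to 93 mm and grips with 3 to 60 N. Pads are 15 mm wide; open, the fingers measure 128 mm over their backs; the gripper's body (75 mm by 188 mm) begins 65 mm behind the grasp point.
Start: joints at [1.051, 0.13, 1.488, -0, 1.523, -0.085], TCP at [0.253, 0.544, 0.194] pointing down, gripper open.
Joint ranges: [-2.96, 2.96], [-0.89, 2.26], [0.02, 2.5], [-1.34, 4.48], [0, 2.73], [-2.66, 2.66]. Speed limits (rad/s): [2.39, 2.39, 2.79, 3.14, 3.14, 3.14].

INTERFACE

Orientations are given as a rotation vector (axis times angle).
In Python, from plant import robot gives the robot as it stands. The module is installed in compiled form; this text tells all that it offers.
- The arm moves only by the tool move_arm, never from a script. Its argument "deltas" is one flat list of numbers, 7 for each row, row after row: the shift along the tool's x, y, z in m, then the turn, a rotation vector about the tool's x, y, z in rad, then the opening, from 0 (shut) to 1 (fully open). A call has 1 to 12 rows; each row is the pose to reach, as a shift and turn from the pose commanded when the call began, along the tool's axes at that moment; what a row does not reach only later rows make up. A row lasts 1/8 s, in which the tool goes at most 62.5 mm and 10.7 degrees, less where a joint would pass 70% of its speed; a pose out of reach is approached as far as the arm can. A call with a gripper value outside its range is refused whole. The fingers move at their own pace and stop on an object; "squeeze" is the grip in N (left out, the last holds). Time passes only in rows, so rows that repeat a pose let the fingers close. It gives the time, the measured TCP pose, the force, the opening and the grip force at its end, in the units of the state.
- robot.read_state(): the state, without advancing time (a new reading comes with each control period).
- robot.read_camera(name): name is "scene" or "top"; returns (picture, depth): 480x640x3 uint8, red, green, blue; 480x640 float32, m along the optical axis (not along the pixel's ray), 0 where there is no reading.
- robot.camera_model(name): a dict with "K" (3x3 intrinsics, pixels), "R" (3x3) and "t" (3): a world point X has camera coordinates R X + t. Camera axes: x right, y down, z forward; pixel columns grow to the right and rows downward; lengths in m; the calibration is good to about 2 mm. A picture is of the moment at which its call begins. camera_model takes no time and is no camera call.
- robot.close_job(): hands the job in; it is judged then, once.
Trained networks look in the newest picture that a camera, given by its name, has taken for a name from the list of things; names that differ only in an ending like _2 or _b are one class to them, and where a whole thing is asked for, a point or a joint stands for the part that bears it (a point fixed in the world has none). Each returns a list of dicts, best first, with "confidence" (0 to 1); they miss things now and then, are a little off and sometimes report something else, mostly with a low value. They report only what shows in the picture. A call takes as long as a camera call. They do not tell look-alikes from the thing itself.
- robot.recognise(camera, label): "uv" ([column, row] in pixels, amid what is visible of it).
The state is a dict: "t": time; "q": joint angles; "dq": joint speeds; "joint_torque": joint torques, N m; "tool_pos": TCP position; "orientation": TCP orientation; "force": force on the tool from outside, world axes, zero at the start; "wrist_torque": the same for the moment, N m; "opening": finger opening in m; "gripper_force": force on a finger pad.
Only numpy, scipy, OpenCV 4.12 (cv2) and the standard library are available. Lean on these libraries where they do the work, as an engineer would, in place of code of your own. Each camera call takes 0.05 s, during which the arm holds its last target. There are 200 camera calls.

TASK

The black control knob of the small table-top oven is stuck on its spindle and has to go for washing. Swing the steel child-lock arm up the slope, well clear of the knob; then grip the knob's bar and work it off by twisting it back and forth, anticlockwise first and then clockwise, at least 20 degrees each way, while pulling it square away from the sloping panel, because a straight pull only tips and drags the oven. Put the knob in the white bowl and swing the child-lock arm fully back to where it blocks the seat, without shifting or tipping the oven or disturbing the bowl or the other things.

Things in the scene. Friction and masses are not known exactly. Their poses are not given: they have to be found in the camera images.
- oven: White mini oven, 240 mm wide, 220 deep, 223 tall, 2.6 kg, loose on rubber feet, left or right of the bowl. Origin: on the worktop, 120 mm behind its front face; x to its back, y to its left, z up. Above the door the front edge is cut back by a steel control panel, 110 mm long down the slope, 240 wide, from 175 mm high at the front to 223 mm, sloped 25.8 degrees from level, facing the robot and up.
- spindle: Brass spindle, 15 mm tall, fixed on the panel inside the knob. Origin: on the panel's surface. z: along the spindle out of the panel (to the robot and up, 25.8 degrees from vertical); x up the slope; y level, to the oven's left. The knob holds by friction alone: a straight pull (some 20 N) tips the oven before it slips; while it is being turned (0.5 N m: grip firmly) a light pull creeps it off, a few mm per stroke; free once risen about 12 mm.
- knob: Black knob, loose, 0.05 kg, 48 mm tall: round skirt 52 mm across, 18 mm tall, and on it a bar grip 36 mm long (x), 16 wide (y, grip across this), 30 tall. Origin: centre of the skirt's underside; z: its axis, out of the panel; x: to the white pointer line. At the start fully home, underside on the panel, frame equal to the spindle's (pointer up the slope). Anticlockwise = positive turn about z.
- knob_pointer (a point): Point at the pointer end of the knob's bar, 18 mm from the axis along the knob's x and 38 mm above its underside; it shows how far the knob has been turned.
- child_lock (a joint): Swing of the child lock, rad. 0 (end stop): arm level across the slope, tip over the rim of the knob's skirt, blocking it. Grows as the arm swings up the slope in the panel's plane about a pivot parallel to the spindle, a positive turn about the spindle's z (1.57: points straight up the slope; stop at 1.9). Stays where left (friction 0.03 N m, 1 N at the post). Starts at 0 to 0.2.
- lock_pivot (a point): Pivot of the child lock on the panel's surface, 68 mm from the spindle along the spindle's y (to the left). A steel boss 20 mm across and 29 mm tall stands here.
- lock_post (a point): Top of the child lock's round steel post, 10 mm thick, on the arm 34 mm from the pivot; parallel to the spindle, standing from 25 to 51 mm above the panel's surface: push or pinch it. The arm below is a flat bar 14 mm wide, reaching 54 mm from the pivot, 20 to 26 mm above the panel.
- bowl: White ceramic bowl, loose, 0.35 kg, 136 mm across the rim and 50 mm high, empty, on a flat cork mat 3 mm thick. Origin: centre of its underside.
- garlic: Garlic bulb, 56 mm, behind the bowl; to be left alone. Origin at its underside.
- spice_jar: Small spice jar, 48 mm across and 74 mm tall, behind the bowl; to be left alone. Origin at its underside.
- teaspoon: Steel teaspoon, 132 mm long, lying in front of the bowl; to be left alone. Origin at its underside.
- mug: White mug, 82 mm across and 98 mm tall, at the left end of the worktop; to be left alone. Origin at its underside.
- tumbler: Clear glass tumbler, 81 mm across and 93 mm tall, at the right end of the worktop; to be left alone. Origin at its underside.
Things that resemble listed ones, but are neither listed nor needed, are in the scene too. Of the things like the knob, leave any that is blue or yellow; of the rest the larger one is meant.

How it is judged:
By the outcome, as a careful person would: the job done as asked, in the order asked, and still so for the second after the job is handed in, with the robot touching nothing.
It also fails if it takes over 72 s, if anything falls off the work surface, if the arm or the gripper's body presses on something with over 40 N, if the wrist force passes 120 N, or if a joint passes its speed limit or range.

## Working session

There is one attempt and no reset: what is moved stays moved. The work goes in short steps, Python scripts to look and compute and a tool call to move; the robot and the scene stay as the last step left them, time stands still between calls to the robot, and variables do not carry over. Pictures are saved under pics/ and viewed, at most 13 in all, crops included, and the job is handed in when it is done.

Besides the shell and the picture viewer there is one more tool, called after "Call:" by a JSON object that holds its "api" and its "payload", one argument or row to a line. move_arm: Moves the arm, as the interface text tells. Its arguments: {"type":"object","properties":{"deltas":{"type":"array","items":{"type":"number"}},"squeeze":{"type":"number"}},"required":["deltas"]}

```bash
mkdir -p pics; cat > h.py <<'E'
import numpy as np, cv2
from plant import robot
from scipy.spatial.transform import Rotation as Rot
def cloud(name):
    im,d=robot.read_camera(name); m=robot.camera_model(name)
    K,R,t=map(np.array,(m['K'],m['R'],m['t']))
    v,u=np.mgrid[:480,:640]
    P=np.stack([(u-K[0,2])/K[0,0]*d,(v-K[1,2])/K[1,1]*d,d],-1)
    X=(P-t)@R; X[d==0]=np.nan
    return im,d,X
def save(n,im): cv2.imwrite('pics/'+n,cv2.cvtColor(im,cv2.COLOR_RGB2BGR))
def proj(name,X):
    m=robot.camera_model(name); c=np.array(m['R'])@X+np.array(m['t']); p=np.array(m['K'])@c; return p[:2]/p[2]
E
python3 - <<'E'
from h import *
for n in ['scene','top']:
    im,d,X=cloud(n); save(n+'0.png',im); np.save(n+'0.npy',X)
    for l in ['oven','knob','child_lock','lock_post','lock_pivot','bowl','knob_pointer']:
        for r in robot.recognise(n,l)[:3]:
            u,v=map(int,r['uv']); print(n,l,u,v,round(r['confidence'],2),X[v,u].round(3))
s=robot.read_state(); print(s['t'],s['opening'])
E
```

```text
scene oven 368 292 0.69 [ 0.585 -0.268  0.203]
scene knob 351 280 0.97 [ 0.561 -0.234  0.219]
scene knob 328 382 0.89 [ 0.46  -0.337  0.046]
scene knob 279 320 0.64 [ 0.44  -0.117  0.025]
scene child_lock 338 260 0.7 [ 0.551 -0.192  0.245]
scene lock_post 338 259 0.57 [ 0.55  -0.193  0.249]
scene lock_post 323 227 0.52 [0.674 0.114 0.062]
scene lock_pivot 340 262 0.45 [ 0.555 -0.195  0.24 ]
scene bowl 268 232 0.82 [0.544 0.209 0.017]
scene knob_pointer 304 358 0.73 [ 0.45  -0.238  0.015]
scene knob_pointer 279 320 0.72 [ 0.44  -0.117  0.025]
scene knob_pointer 325 384 0.72 [ 0.453 -0.337  0.043]
top oven 394 218 0.64 [ 0.63  -0.171  0.236]
top knob 360 300 0.7 [ 0.451 -0.1    0.034]
top knob 419 243 0.68 [ 0.566 -0.222  0.251]
top knob 439 287 0.6 [ 0.48  -0.314  0.051]
top child_lock 393 245 0.76 [ 0.567 -0.166  0.227]
top lock_post 396 244 0.76 [ 0.569 -0.173  0.228]
top lock_post 486 271 0.53 [ 0.525 -0.46   0.009]
top lock_pivot 399 244 0.58 [ 0.57  -0.181  0.225]
top bowl 259 267 0.62 [0.552 0.179 0.013]
top knob_pointer 413 241 0.88 [ 0.577 -0.216  0.218]
top knob_pointer 437 295 0.73 [ 0.46  -0.315  0.017]
top knob_pointer 365 300 0.47 [ 0.451 -0.113  0.037]
0.8 0.0931732574647624
```

View pics/scene0.png

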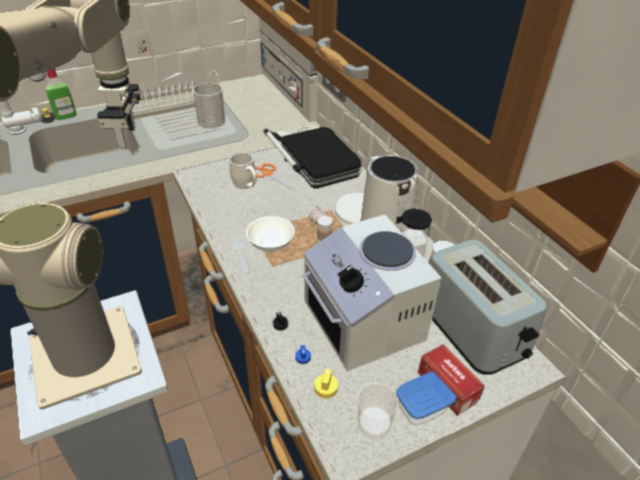

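View pics/top0.png

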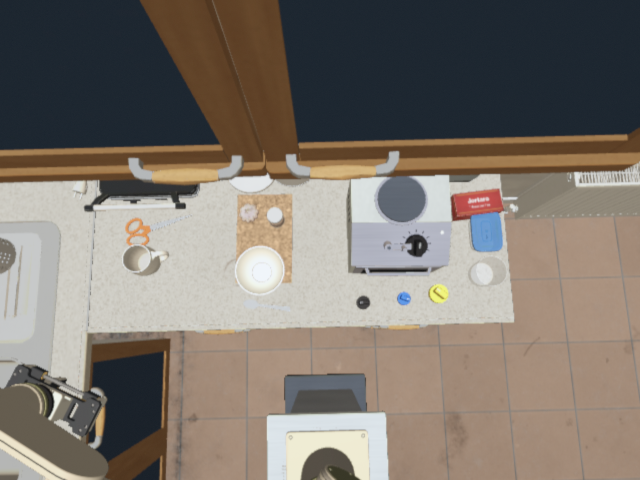

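The look-alikes are: the black knob on the oven (scene 351,280; top 417,244), a small black knob on the worktop (scene 280,321), a blue one (303,354) and a yellow one (326,383). I choose the larger black knob on the oven panel, and will check it in a close crop while fitting the panel.

```bash
cat > fit.py <<'E'
from h import *
def panelfit(Xs, yaw=None):
    P=np.concatenate([X.reshape(-1,3) for X in Xs]); P=P[np.isfinite(P).all(1)]
    m=(P[:,0]>.5)&(P[:,0]<.63)&(P[:,1]>-.34)&(P[:,1]<-.05)&(P[:,2]>.17)&(P[:,2]<.225)
    A=P[m]; n=np.array([-np.sin(.45),0,np.cos(.45)]); d=np.median(A@n)
    for k in range(20):
        i=abs(A@n-d)<(.02 if k<5 else .005)
        B=A[i]; c=B.mean(0); n=np.linalg.svd(B-c,full_matrices=False)[2][2]; n*=np.sign(n[2]); d=n@c
    return n,d,B
E
python3 - <<'E'
from fit import *
S=np.load('scene0.npy');T=np.load('top0.npy')
for nm,Xs in [('s',[S]),('t',[T]),('both',[S,T])]:
    n,d,B=panelfit(Xs); 
    print(nm,n.round(4),'tilt',np.degrees(np.arccos(n[2])).round(2),'yaw',np.degrees(np.arctan2(-n[1],-n[0])).round(2),len(B),abs(B@n-d).std().round(4),B.min(0).round(3),B.max(0).round(3))
ims=cv2.imread('pics/scene0.png')[215:345,285:415]; imt=cv2.imread('pics/top0.png')[190:290,340:460]
cv2.imwrite('pics/crop.png',np.hstack([cv2.resize(ims,(400,400),interpolation=3),cv2.resize(imt,(400,400),interpolation=3)]))
# top surface & front/side edges
for nm,X in (('s',S),('t',T)):
    P=X.reshape(-1,3);P=P[np.isfinite(P).all(1)]
    m=(P[:,2]>.215)&(P[:,2]<.231)&(P[:,0]>.6)&(P[:,0]<.85)&(P[:,1]>-.4)&(P[:,1]<0)
    q=P[m].astype(np.float32); r=cv2.minAreaRect(q[:,:2]); print(nm,r,np.median(q[:,2]))
E
```

```text
s [-0.4316  0.0073  0.902 ] tilt 25.58 yaw -0.96 3774 0.0011 [ 0.52  -0.312  0.171] [ 0.63  -0.069  0.225]
t [-0.4314  0.0087  0.9021] tilt 25.56 yaw -1.15 3796 0.0011 [ 0.525 -0.309  0.172] [ 0.63  -0.069  0.225]
both [-0.4312  0.0083  0.9022] tilt 25.55 yaw -1.1 7564 0.0011 [ 0.52  -0.312  0.17 ] [ 0.63  -0.069  0.225]Traceback (most recent call last):
  File "<stdin>", line 12, in <module>
cv2.error: OpenCV(4.12.0) /io/opencv/modules/imgproc/src/convhull.cpp:143: error: (-215:Assertion failed) total >= 0 && (depth == CV_32F || depth == CV_32S) in function 'convexHull'
```

View pics/crop.png

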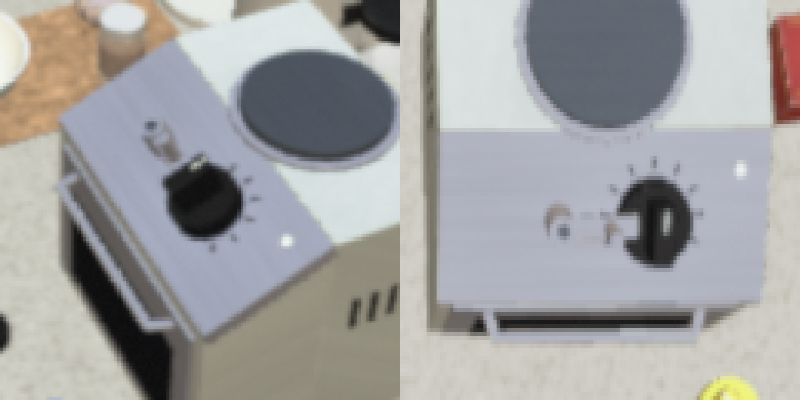

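The crop confirms it: a large black knob with a white pointer on the panel, and the steel lock arm level with its tip over the knob's rim on the left (top about 400,244). Next I locate the knob axis, boss and post in panel coordinates.

```bash
python3 - <<'E'
from fit import *
S=np.load('scene0.npy');T=np.load('top0.npy')
n,d,B=panelfit([S,T])
yaw=np.arctan2(-n[1],-n[0]); 
print(abs(n))
def frame(yaw,tilt=np.radians(25.8)):
    ez=np.array([-np.sin(tilt)*np.cos(yaw),-np.sin(tilt)*np.sin(yaw),np.cos(tilt)])
    ey=np.array([-np.sin(yaw),np.cos(yaw),0]); return np.stack([np.cross(ey,ez),ey,ez],1)
F=frame(yaw); c=B.mean(0)
print('c',c.round(4))
# edges of panel in y vs x
for nm,X in (('s',S),('t',T)):
    L=(X-c)@F
    pan=(abs(L[...,2])<.006)&(abs(L[...,0])<.06)&(abs(L[...,1])<.14)
    q=L[pan]
    print(nm,'panel ext',np.percentile(q,[.3,99.7],axis=0).round(4).tolist())
    for a in (-.045,-.02,.005,.03): 
        r=q[abs(q[:,0]-a)<.012]; print('  y range at x',a,r[:,1].min().round(4),r[:,1].max().round(4))
    im=cv2.imread('pics/'+('scene0','top0')[nm=='t']+'.png')
    dark=im.max(2)<60
    near=(abs(L[...,0])<.07)&(abs(L[...,1])<.13)
    for lo,hi in ((.010,.023),(.043,.056)):
        k=near&dark&(L[...,2]>lo)&(L[...,2]<hi); q=L[k]
        print(' knob',lo,len(q),q.mean(0).round(4),q.min(0).round(4),q.max(0).round(4))
    k=near&~dark&(L[...,2]>.012)&(L[...,2]<.06); 
    for p,uv in zip(L[k],np.argwhere(k)): print('   ',uv[::-1],(p*1000).round(0),im[tuple(uv)])
    P=X.reshape(-1,3)
    b=(P[:,2]>.035)&(P[:,2]<.06)&(np.hypot(P[:,0]-.55,P[:,1]-.19)<.1); q=P[b]
    print('bowl rim',len(q),q.min(0).round(3),q.max(0).round(3), q[:,2].max())
E
```

```text
[0.43118989 0.00828885 0.90222313]
c [ 0.5756 -0.1935  0.2005]
s panel ext [[-0.0589, -0.1177, -0.0055], [0.0596, 0.1219, 0.0057]]
  y range at x -0.045 -0.1189 0.1236
  y range at x -0.02 -0.1182 0.1228
  y range at x 0.005 -0.1185 0.1246
  y range at x 0.03 -0.1178 0.125
 knob 0.01 231 [-0.0042 -0.0451  0.0176] [-0.0274 -0.0586  0.01  ] [ 0.0192 -0.0174  0.023 ]
 knob 0.043 71 [-0.0066 -0.0361  0.0478] [-0.0212 -0.0415  0.0431] [ 0.012  -0.0248  0.0527]
    [363 250] [56. 16. 12.] [97 88 84]
    [365 250] [60. 11. 14.] [94 84 76]
    [334 252] [ 1. 43. 31.] [187 169 163]
    [335 252] [ 3. 42. 30.] [186 168 162]
    [365 252] [57.  6. 14.] [86 78 72]
    [332 253] [-4. 44. 31.] [182 163 158]
    [333 253] [-2. 43. 29.] [174 157 151]
    [334 253] [-0. 41. 30.] [173 156 150]
    [335 253] [ 1. 39. 31.] [177 160 154]
    [336 253] [ 3. 38. 29.] [181 163 158]
    [337 253] [ 5. 38. 28.] [179 162 158]
    [367 253] [59.  2. 12.] [94 84 76]
    [331 254] [-7. 44. 30.] [179 162 156]
    [332 254] [-5. 42. 30.] [161 144 138]
    [333 254] [-3. 40. 31.] [135 121 114]
    [334 254] [-2. 38.
[... 20181 characters left out ...]
-19. -13.  20.] [92 86 85]
    [423 253] [-20. -47.  16.] [102  95  93]
    [410 254] [-22. -16.  16.] [98 90 89]
    [411 254] [-22. -19.  18.] [70 65 65]
    [422 254] [-14. -38.  46.] [95 88 87]
    [412 255] [-25. -21.  17.] [105  97  96]
    [413 255] [-25. -24.  17.] [74 70 70]
    [421 255] [-15. -36.  48.] [73 68 69]
    [422 255] [-16. -38.  47.] [143 132 131]
    [416 256] [-19. -25.  45.] [96 88 87]
    [417 256] [-17. -26.  50.] [91 84 83]
    [418 256] [-18. -29.  47.] [91 84 84]
    [419 256] [-17. -31.  49.] [91 83 83]
    [420 256] [-18. -34.  47.] [94 87 86]
    [421 256] [-18. -36.  46.] [122 113 111]
bowl rim 612 [0.473 0.107 0.035] [0.606 0.239 0.059] 0.058934091242366135
```

```bash
cat > plan.py <<'E'
from h import *
import json,sys
yaw=np.radians(-1.1); tilt=np.radians(25.8)
ez=np.array([-np.sin(tilt)*np.cos(yaw),-np.sin(tilt)*np.sin(yaw),np.cos(tilt)])
ey=np.array([-np.sin(yaw),np.cos(yaw),0]); F=np.stack([np.cross(ey,ez),ey,ez],1)
C=np.array([.5756,-.1935,.2005])+F@np.array([-.002,-.031,0])   # spindle on panel surface
PIV=np.array([0,.068,0])
def pose(loc,ang,s=1):
    """tool z = -ez; tool y along local direction at ang (rad about ez from panel x)."""
    ty=s*(F@np.array([np.cos(ang),np.sin(ang),0])); tz=-ez
    return C+F@np.asarray(loc,float), np.stack([np.cross(ty,tz),ty,tz],1)
def getcmd():
    try: d=json.load(open('cmd.json')); return np.array(d['p']),np.array(d['R'])
    except Exception:
        s=robot.read_state(); return np.array(s['tool_pos']),Rot.from_rotvec(s['orientation']).as_matrix()
def plan(rows,save=True):
    p0,R0=getcmd(); out=[]
    for (p,R),o in rows:
        out+=list((R0.T@(p-p0)).round(3))+list(Rot.from_matrix(R0.T@R).as_rotvec().round(2))+[o]
    l=out[-7:]
    if save: json.dump({'p':(p0+R0@l[:3]).tolist(),'R':(R0@Rot.from_rotvec(l[3:6]).as_matrix()).tolist()},open('cmd.json','w'))
    print([float(x)+0.0 for x in out])
def check():
    s=robot.read_state(); p,R=getcmd(); Rm=Rot.from_rotvec(s['orientation']).as_matrix()
    print('t',s['t'],'err mm',((np.array(s['tool_pos'])-p)*1000).round(1),'rot',Rot.from_matrix(R.T@Rm).as_rotvec().round(3),'F',np.round(s['force'],1),'open',round(s['opening'],4),'gf',round(s['gripper_force'],1),'q',np.round(s['q'],2),
     'local mm',((F.T@(np.array(s['tool_pos'])-C))*1000).round(1))
E
python3 - <<'E'
from plan import *
s=robot.read_state(); R=Rot.from_rotvec(s['orientation']).as_matrix(); print(R.round(2),s['tool_pos'],C,F@[1,0,0])
for s_ in (1,-1):
  for a in (0,np.pi/2):
    print(s_,a,Rot.from_matrix(R.T@pose([0,0,.1],a,s_)[1]).as_rotvec().round(2), pose([0,0,.1],a,s_)[1].round(2).tolist())
S=np.load('top0.npy'); m=S[...,2]>.4; q=S[m&(S[...,0]>.4)]; print('cabinet',q.min(0),np.percentile(q,[1,10,50],axis=0).round(2))
E
```

```text
[[-0.91  0.42 -0.  ]
 [ 0.42  0.91  0.  ]
 [ 0.    0.   -1.  ]] [0.25272644 0.54418897 0.19354535] [ 0.57320457 -0.22445972  0.19962954] [ 0.90015285 -0.01728382  0.4352311 ]
1 0 [-0.4  -0.26  1.13] [[0.02, 0.9, 0.44], [1.0, -0.02, -0.01], [-0.0, 0.44, -0.9]]
1 1.5707963267948966 [-0.09 -0.44 -0.41] [[-0.9, 0.02, 0.44], [0.02, 1.0, -0.01], [-0.44, 0.0, -0.9]]
-1 0 [ 0.29 -0.45 -1.95] [[-0.02, -0.9, 0.44], [-1.0, 0.02, -0.01], [0.0, -0.44, -0.9]]
-1 1.5707963267948966 [-0.61  0.13  2.66] [[0.9, -0.02, 0.44], [-0.02, -1.0, -0.01], [0.44, -0.0, -0.9]]
cabinet [ 0.59910642 -0.49982254  0.55563219] [[ 0.61 -0.44  0.57]
 [ 0.64 -0.29  0.62]
 [ 0.65  0.01  0.8 ]]
```

```bash
cat > lock.py <<'E'
from plan import *
def lp(a,h,r=.034): return pose(PIV+[r*np.sin(a),-r*np.cos(a),h],a,1)
E
python3 - <<'E'
from lock import *
plan([(lp(.05,.14),.25)]*1)
E
```

```text
[-0.546, -0.555, -0.133, -0.39, -0.27, 1.09, 0.25]
```

Call:
{"api": "move_arm", "payload": {
  "deltas": [0,0,-0.06,0,0,0,0.25,-0.546,-0.555,-0.133,-0.39,-0.27,1.09,0.25,-0.546,-0.555,-0.133,-0.39,-0.27,1.09,0.25,-0.546,-0.555,-0.133,-0.39,-0.27,1.09,0.25,-0.546,-0.555,-0.133,-0.39,-0.27,1.09,0.25,-0.546,-0.555,-0.133,-0.39,-0.27,1.09,0.25,-0.546,-0.555,-0.133,-0.39,-0.27,1.09,0.25,-0.546,-0.555,-0.133,-0.39,-0.27,1.09,0.25,-0.546,-0.555,-0.133,-0.39,-0.27,1.09,0.25,-0.546,-0.555,-0.133,-0.39,-0.27,1.09,0.25,-0.546,-0.555,-0.133,-0.39,-0.27,1.09,0.25,-0.546,-0.555,-0.133,-0.39,-0.27,1.09,0.25],
  "squeeze": 20
}}

```text
t: 2.3
tool_pos: [0.4798, -0.0892, 0.3176]
orientation: [1.938, 1.988, 0.434]
force: [-0.0, 1.7, -0.3]
opening: 0.0237
gripper_force: 0.0
```

```bash
rm cmd.json; python3 - <<'E'
from lock import *
check(); s=robot.read_state()
plan([(lp(.05,.14),.25)],save=True)
E
```

```text
t 2.3 err mm [0. 0. 0.] rot [0. 0. 0.] F [-0.   1.7 -0.3] open 0.0237 gf 0.0 q [-0.43 -0.71  2.02  0.18  1.41 -0.45] local mm [-35.1 133.4 148. ]
[-0.101, 0.032, 0.008, 0.0, 0.0, 0.0, 0.25]
```

Call:
{"api": "move_arm", "payload": {
  "deltas": [-0.101,0.032,0.008,0,0,0,0.25,-0.101,0.032,0.008,0,0,0,0.25,-0.101,0.032,0.008,0,0,0,0.25,-0.101,0.032,0.008,0,0,0,0.25]
}}

```text
t: 2.8
tool_pos: [0.5136, -0.1866, 0.3253]
orientation: [1.94, 1.991, 0.433]
force: [-0.1, 0.1, 0.2]
opening: 0.0232
gripper_force: 0.0
```

```bash
python3 - <<'E'
from lock import *
check()
import os; os.remove('cmd.json')
plan([(lp(.05,.14),.25)],save=False)
plan([(lp(.05,.041),.25)],save=True)
im,d,X=cloud('top'); save('top1.png',cv2.resize(im[200:280,350:450],(600,480),interpolation=3))
im,d,X=cloud('scene'); save('scene1.png',cv2.resize(im[200:320,290:410],(480,480),interpolation=3))
a=cv2.imread('pics/top1.png');b=cv2.imread('pics/scene1.png');cv2.imwrite('pics/pair1.png',cv2.resize(np.hstack([a,b]),(800,356)))
E
```

```text
t 2.8 err mm [-0.4  2.7 -1.4] rot [0.003 0.001 0.   ] F [-0.1  0.1  0.2] open 0.0232 gf 0.0 q [-0.63 -0.49  1.87  0.25  1.39 -0.65] local mm [  0.4  36.7 139.4]
[-0.003, 0.001, -0.001, 0.0, 0.0, 0.0, 0.25]
[-0.002, 0.001, 0.098, 0.0, 0.0, 0.0, 0.25]
```

View pics/pair1.png

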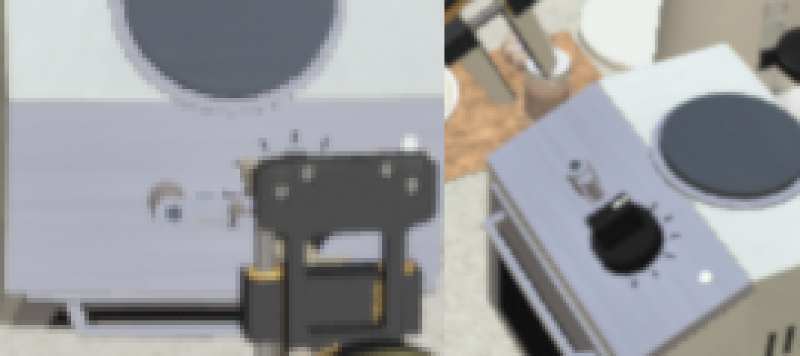

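The crops show an unobstructed panel, the lock arm level with its post next to the knob, and the fingers hovering above. I descend to cage the post.

Call:
{"api": "move_arm", "payload": {
  "deltas": [-0.002,0.001,0.03,0,0,0,0.25,-0.002,0.001,0.06,0,0,0,0.25,-0.002,0.001,0.08,0,0,0,0.25,-0.002,0.001,0.098,0,0,0,0.25,-0.002,0.001,0.098,0,0,0,0.25]
}}

```text
t: 3.52
tool_pos: [0.5572, -0.1886, 0.2363]
orientation: [1.939, 1.994, 0.433]
force: [0.1, 0.3, 0.1]
opening: 0.0231
gripper_force: 0.0
```

```bash
python3 - <<'E'
from lock import *
check()
plan([(lp(a,.041),.25) for a in np.linspace(.15,1.75,11)]+[(lp(1.75,.041),.25)])
E
```

```text
t 3.525 err mm [-0.   1.  -1.2] rot [ 0.001  0.001 -0.002] F [0.1 0.3 0.1] open 0.0231 gf 0.0 q [-0.57 -0.36  1.94  0.25  1.19 -0.65] local mm [ 0.9 35.6 40.3]
[0.0, 0.004, 0.0, 0.0, 0.0, -0.1, 0.25, 0.001, 0.009, 0.0, 0.0, 0.0, -0.26, 0.25, 0.003, 0.014, 0.0, 0.0, 0.0, -0.42, 0.25, 0.005, 0.019, 0.0, 0.0, 0.0, -0.58, 0.25, 0.009, 0.023, 0.0, 0.0, 0.0, -0.74, 0.25, 0.012, 0.027, 0.0, 0.0, 0.0, -0.9, 0.25, 0.017, 0.03, 0.0, 0.0, 0.0, -1.06, 0.25, 0.022, 0.032, 0.0, 0.0, 0.0, -1.22, 0.25, 0.027, 0.033, 0.0, 0.0, 0.0, -1.38, 0.25, 0.033, 0.034, 0.0, 0.0, 0.0, -1.54, 0.25, 0.038, 0.034, 0.0, 0.0, 0.0, -1.7, 0.25, 0.038, 0.034, 0.0, 0.0, 0.0, -1.7, 0.25]
```

Call:
{"api": "move_arm", "payload": {
  "deltas": [0,0.004,0,0,0,-0.1,0.25,0.001,0.009,0,0,0,-0.26,0.25,0.003,0.014,0,0,0,-0.42,0.25,0.005,0.019,0,0,0,-0.58,0.25,0.009,0.023,0,0,0,-0.74,0.25,0.012,0.027,0,0,0,-0.9,0.25,0.017,0.03,0,0,0,-1.06,0.25,0.022,0.032,0,0,0,-1.22,0.25,0.027,0.033,0,0,0,-1.38,0.25,0.033,0.034,0,0,0,-1.54,0.25,0.038,0.034,0,0,0,-1.7,0.25,0.038,0.034,0,0,0,-1.7,0.25]
}}

```text
t: 5.03
tool_pos: [0.5876, -0.1507, 0.2532]
orientation: [-0.209, 2.683, -0.064]
force: [-0.5, -0.0, 0.2]
opening: 0.0229
gripper_force: 0.0
```

```bash
python3 - <<'E'
from lock import *
check()
plan([(lp(1.75,.041),.4),(lp(1.75,.13),.4)])
E
```

```text
t 5.025 err mm [0.6 0.  1.7] rot [ 0.001 -0.002 -0.001] F [-0.5 -0.   0.2] open 0.0229 gf 0.0 q [-0.46 -0.33  1.89  0.2   1.18 -2.22] local mm [35.  74.1 42.6]
[0.0, 0.0, 0.0, 0.0, 0.0, 0.0, 0.4, 0.0, 0.0, -0.089, 0.0, 0.0, 0.0, 0.4]
```

Call:
{"api": "move_arm", "payload": {
  "deltas": [0,0,0,0,0,0,0.4,0,0,-0.05,0,0,0,0.4,0,0,-0.089,0,0,0,0.4,0,0,-0.089,0,0,0.18,0.4,0,0,-0.089,0,0,0.36,0.4,0,0,-0.089,0,0,0.54,0.4,0,0,-0.089,0,0,0.72,0.4,0,0,-0.089,0,0,0.9,0.4,0,0,-0.089,0,0,1.08,0.4,0,0,-0.089,0,0,1.26,0.4,0,0,-0.089,0,0,1.44,0.4,0,0,-0.089,0,0,1.6,0.4]
}}

```text
t: 6.52
tool_pos: [0.5485, -0.1502, 0.3321]
orientation: [1.839, 2.069, 0.41]
force: [0.2, 0.5, -0.1]
opening: 0.0372
gripper_force: 0.0
```

```bash
cat > knob.py <<'E'
from plan import *
def kp(a,h,off=(0,0)): return pose([off[0],off[1],h],np.pi/2+a,-1)
E
python3 - <<'E'
from knob import *
import json
p,R=getcmd(); R=R@Rot.from_rotvec([0,0,1.6]).as_matrix(); json.dump({'p':p.tolist(),'R':R.tolist()},open('cmd.json','w'))
check()
plan([(kp(0,.13),.4)])
E
```

```text
t 6.525 err mm [ 0.2 -0.5  0.5] rot [-0.001 -0.001  0.008] F [ 0.2  0.5 -0.1] open 0.0372 gf 0.0 q [-0.5  -0.44  1.83  0.21  1.36 -0.62] local mm [ 34.1  73.8 130.7]
[-0.069, -0.044, 0.0, 0.0, 0.0, 1.72, 0.4]
```

Call:
{"api": "move_arm", "payload": {
  "deltas": [-0.02,-0.02,0,0,0,0.18,0.4,-0.069,-0.044,0,0,0,0.36,0.4,-0.069,-0.044,0,0,0,0.54,0.4,-0.069,-0.044,0,0,0,0.72,0.4,-0.069,-0.044,0,0,0,0.9,0.4,-0.069,-0.044,0,0,0,1.08,0.4,-0.069,-0.044,0,0,0,1.26,0.4,-0.069,-0.044,0,0,0,1.44,0.4,-0.069,-0.044,0,0,0,1.6,0.4,-0.069,-0.044,0,0,0,1.72,0.4,-0.069,-0.044,0,0,0,1.72,0.4]
}}

```text
t: 7.9
tool_pos: [0.5168, -0.2243, 0.3176]
orientation: [3.056, -0.037, 0.701]
force: [0.7, -0.2, 0.7]
opening: 0.0372
gripper_force: 0.0
```

```bash
python3 - <<'E'
from knob import *
check()
S=cloud('scene'); T=cloud('top')
a=cv2.resize(S[0][200:320,290:410],(400,400),interpolation=3); b=cv2.resize(T[0][200:290,350:440],(400,400),interpolation=3)
save('pair2.png',np.hstack([a,b])); np.save('s2.npy',S[2])
# knob check from scene: dark points in panel frame about spindle
L=(S[2]-C)@F; near=(abs(L[...,0])<.035)&(abs(L[...,1])<.035)
L0=(np.load('scene0.npy')-C)@F
print('panel h before/after',np.nanmedian(L0[300:312,340:350,2]),np.nanmedian(L[300:312,340:350,2]))
k=near&(L[...,2]>.042)&(L[...,2]<.054)&(S[0].max(2)<200); q=L[k]; print('bar',len(q),np.percentile(q,[2,98],axis=0).round(4).tolist())
k=near&(L[...,2]>.012)&(L[...,2]<.022)&(S[0].max(2)<200); q=L[k]; print('skirt',len(q),np.percentile(q,[2,98],axis=0).round(4).tolist())
E
```

```text
t 7.9 err mm [ 0.2 -0.4  0.5] rot [-0.001  0.001  0.001] F [ 0.7 -0.2  0.7] open 0.0372 gf 0.0 q [-0.7  -0.43  1.84  0.28  1.37  0.89] local mm [  0.6  -0.9 130.8]
panel h before/after 4.310897012484201e-05 0.0006164023876775236
bar 144 [[-0.0187, -0.0105, 0.0423], [0.0146, 0.0334, 0.0525]]
skirt 225 [[-0.0265, -0.0268, 0.0127], [0.0221, 0.0116, 0.0213]]
```

View pics/pair2.png

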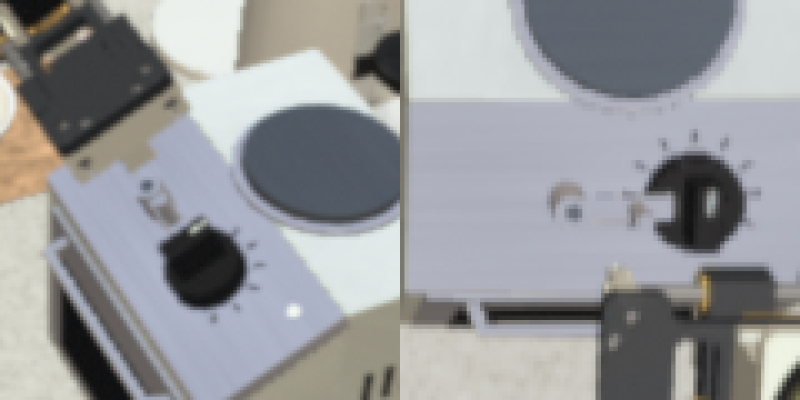

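The pictures show the lock arm still level (top crop 640,210), so the cage missed the post. I'll check the tool position against the images.

```bash
python3 - <<'E'
from knob import *
s=robot.read_state(); p=np.array(s['tool_pos']); R=Rot.from_rotvec(s['orientation']).as_matrix()
out=[]
for n,c in (('scene',(200,320,260,410)),('top',(200,320,350,470))):
    im,d,X=cloud(n); im=im.copy(); big=cv2.resize(im,None,fx=4,fy=4,interpolation=3)
    for o,col in (([0,.0186,.011],(255,0,0)),([0,-.0186,.011],(255,0,0)),([0,0,0],(0,255,0)),([0,.0186,-.05],(255,255,0)),([0,-.0186,-.05],(255,255,0))):
        u=proj(n,p+R@o); cv2.circle(big,tuple(int(x*4+2) for x in u),3,col,-1)
    for l,col in ((C+F@[0,.034,.051],(255,0,255)),(C+F@[0,.068,.029],(0,255,255)),(C+F@[0,0,.048],(0,0,255)),(C+F@[0.018,0,.048],(0,0,255))):
        u=proj(n,l); cv2.circle(big,tuple(int(x*4+2) for x in u),3,col,-1); 
    out.append(cv2.resize(big[c[0]*4:c[1]*4,c[2]*4:c[3]*4],(400,400 if n=='top' else 320)) )
out[0]=cv2.copyMakeBorder(out[0],0,80,0,0,cv2.BORDER_CONSTANT)
save('pair3.png',np.hstack(out))
E
```

```text
(no output)
```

View pics/pair3.png

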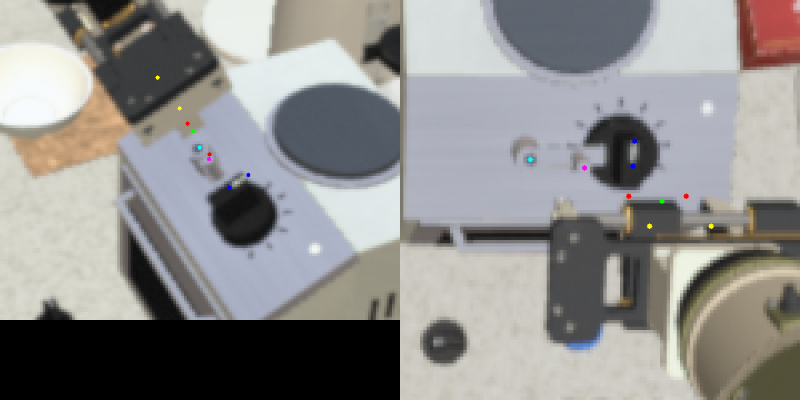

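```bash
python3 - <<'E'
from knob import *
s=robot.read_state(); p=np.array(s['tool_pos']); R=Rot.from_rotvec(s['orientation']).as_matrix()
print(s['q'])
for n in ('scene','top'):
    im,d,X=cloud(n); Q=(X-p)@R
    k=(abs(Q[...,0])<.15)&(abs(Q[...,1])<.15)&(Q[...,2]<.05)&(Q[...,2]>-.2); q=Q[k]*1000; c=im[k]
    print(n,len(q),'zmax',q[:,2].max())
    for z0 in range(-140,50,10):
        m=(q[:,2]>=z0)&(q[:,2]<z0+10)
        if m.sum()>2: print(z0,m.sum(),'x',np.percentile(q[m,0],[0,50,100]).round(),'y',np.percentile(q[m,1],[0,25,50,75,100]).round(),'col',np.median(c[m],0))
E
```

```text
[-0.69823552 -0.42832277  1.84160864  0.28078691  1.37435518  0.88863442]
scene 2373 zmax -35.849963259888575
-140 560 x [-36.  -2.  35.] y [-47.  20.  32.  43.  94.] col [62. 62. 63.]
-130 238 x [-36.  -7.  35.] y [-23.  -9.  13.  86.  89.] col [134.  124.5 117. ]
-120 145 x [-36.  -1.  34.] y [-23.  85.  85.  86.  89.] col [156. 148. 130.]
-110 4 x [-10.  10.  32.] y [-20.  56.  83.  84.  85.] col [155.  149.5 140. ]
-100 21 x [-10.  -0.   8.] y [-23. -22. -21. -20. -19.] col [139. 132. 117.]
-60 9 x [-8. -2.  5.] y [32. 34. 35. 36. 36.] col [152. 145. 127.]
-50 26 x [-10.   0.   8.] y [31. 32. 33. 34. 35.] col [152. 145. 127.]
-40 17 x [-9. -1.  8.] y [31. 32. 33. 33. 34.] col [154. 149. 136.]
top 2795 zmax -26.443189302163233
-140 370 x [-33.  29.  38.] y [-93. -41. -23.  30.  89.] col [76. 76. 76.]
-130 322 x [-32.  32.  39.] y [-87. -48.  -1.  35.  83.] col [146.  142.5 136. ]
-120 74 x [-22.  37.  38.] y [-88. -49.  19.  41.  84.] col [153.  150.5 140. ]
-110 5 x [-9. -4. 15.] y [-49. -49. -48. -48. -48.] col [166. 162. 151.]
-100 6 x [11. 12. 12.] y [19. 20. 22. 23. 24.] col [170.  162.5 146. ]
-90 6 x [ 8. 10. 12.] y [17. 18. 19. 20. 26.] col [110.5 103.5  93. ]
-80 3 x [4. 6. 7.] y [17. 17. 17. 18. 18.] col [51. 43. 34.]
-70 3 x [0. 3. 5.] y [17. 17. 18. 18. 18.] col [54. 52. 51.]
-60 5 x [-2.  0. 13.] y [17. 18. 18. 27. 30.] col [59. 58. 56.]
-50 21 x [-4. 11. 12.] y [-35.  17.  19.  25.  30.] col [165. 159. 150.]
-40 13 x [ 5. 11. 12.] y [-33.  17.  19.  24.  30.] col [175. 173. 159.]
-30 7 x [10. 11. 11.] y [-28. -24.  18.  22.  26.] col [156. 157. 164.]
```

```bash
python3 - <<'E'
from knob import *
print(robot.tips_ahead, [a for a in dir(robot) if a[0]!='_'])
s=robot.read_state(); p=np.array(s['tool_pos']); R=Rot.from_rotvec(s['orientation']).as_matrix()
for n in ('scene','top'):
    im,d,X=cloud(n); Q=(X-p)@R*1000
    k=(abs(Q[...,0])<20)&(abs(Q[...,1])<45)&(Q[...,2]<45)&(Q[...,2]>-50)
    print(n,k.sum())
    o=np.argsort(-Q[k][:,2])[:14]; print(np.c_[np.argwhere(k)[o][:,::-1],Q[k][o].round(0),im[k][o]].astype(int).tolist())
E
```

```text
0.011 ['IKError', 'camera_model', 'close_job', 'read_camera', 'read_state', 'recognise', 'tips_ahead']
scene 47
[[334, 248, 3, 31, -34, 159, 158, 160], [332, 249, -1, 31, -34, 157, 154, 148], [333, 248, 1, 31, -35, 154, 150, 140], [329, 251, -8, 32, -35, 154, 153, 152], [335, 246, 6, 30, -36, 155, 148, 133], [335, 247, 5, 33, -36, 157, 153, 147], [330, 250, -6, 32, -36, 154, 150, 140], [331, 250, -4, 34, -37, 160, 159, 160], [336, 246, 8, 32, -37, 162, 158, 153], [332, 248, 0, 31, -37, 152, 145, 129], [331, 249, -3, 32, -37, 154, 149, 137], [329, 250, -7, 33, -39, 151, 145, 132], [334, 247, 4, 35, -40, 154, 148, 137], [329, 249, -6, 32, -40, 153, 146, 129]]
top 41
[[419, 259, 10, -25, -24, 149, 150, 157], [440, 259, 10, 19, -25, 153, 154, 163], [418, 259, 11, -27, -28, 151, 153, 163], [442, 259, 11, 22, -29, 178, 173, 168], [421, 259, 11, -22, -29, 149, 150, 157], [443, 259, 11, 24, -29, 180, 176, 173], [441, 260, 9, 20, -30, 128, 122, 112], [441, 259, 11, 19, -30, 162, 159, 158], [440, 260, 9, 17, -30, 112, 112, 117], [444, 259, 12, 25, -31, 179, 177, 177], [420, 259, 12, -24, -31, 150, 149, 152], [440, 261, 8, 17, -31, 81, 82, 88], [440, 262, 5, 17, -31, 78, 78, 84], [416, 260, 11, -33, -34, 176, 174, 174]]
```

```bash
python3 - <<'E'
from knob import *
p=np.array([.25272644,.54418897,.19354535]); R=np.array([[-.907,.42,0],[.42,.907,0],[0,0,-1]])
for n in ('scene0','top0'):
    Q=(np.load(n+'.npy')-p)@R*1000
    k=(abs(Q[...,0])<25)&(abs(Q[...,1])<75)&(Q[...,2]<80)&(Q[...,2]>-150); q=Q[k]
    print(n,[(z,int(m.sum()),np.percentile(q[m],[0,50,100],axis=0)[:,:2].round().tolist()) for z in range(-140,80,20) for m in [(q[:,2]>=z)&(q[:,2]<z+20)] if m.sum()>1], np.sort(q[:,2])[-5:])
E
```

```text
scene0 [(-140, 51, [[-25.0, -38.0], [-20.0, 47.0], [8.0, 74.0]]), (-120, 23, [[-16.0, 41.0], [-9.0, 48.0], [-2.0, 54.0]]), (-100, 56, [[-10.0, -68.0], [-1.0, -62.0], [11.0, 56.0]]), (-80, 76, [[-12.0, -70.0], [-4.0, -60.0], [10.0, 60.0]]), (-60, 91, [[-10.0, -68.0], [-3.0, -56.0], [10.0, 62.0]]), (-40, 57, [[-9.0, -69.0], [-1.0, 44.0], [9.0, 64.0]])] [-26.56345112 -26.54039888 -25.69278698 -25.58382246 -24.95616909]
top0 [(-140, 121, [[-25.0, -55.0], [-9.0, -47.0], [21.0, 71.0]]), (-120, 9, [[-21.0, 49.0], [-17.0, 50.0], [-11.0, 54.0]]), (-100, 23, [[-12.0, 48.0], [-11.0, 52.0], [-6.0, 65.0]]), (-80, 16, [[-13.0, 48.0], [-4.0, 49.0], [1.0, 60.0]]), (-60, 35, [[-12.0, -60.0], [-10.0, 50.0], [6.0, 62.0]]), (-40, 33, [[-12.0, -59.0], [-10.0, 49.0], [6.0, 62.0]])] [-26.8821063  -26.61423259 -26.52776747 -26.41705279 -24.36605716]
```

The depth data show the fingertips about 29 mm behind the reported TCP, both here and at the start, instead of 11 mm ahead. So the fingers passed over the post. I plan with the measured tip position from now on.

```bash
python3 - <<'E'
from lock import *
plan([(lp(.05,.06),.25)],save=False)
plan([(lp(.05,.04),.25)])
E
```

```text
[0.001, -0.035, 0.07, 0.0, 0.0, -1.62, 0.25]
[0.001, -0.035, 0.09, 0.0, 0.0, -1.62, 0.25]
```

Call:
{"api": "move_arm", "payload": {
  "deltas": [0.001,-0.02,0,0,0,-0.18,0.25,0.001,-0.035,0,0,0,-0.36,0.25,0.001,-0.035,0,0,0,-0.54,0.25,0.001,-0.035,0,0,0,-0.72,0.25,0.001,-0.035,0,0,0,-0.9,0.25,0.001,-0.035,0.02,0,0,-1.08,0.25,0.001,-0.035,0.04,0,0,-1.26,0.25,0.001,-0.035,0.06,0,0,-1.44,0.25,0.001,-0.035,0.08,0,0,-1.62,0.25,0.001,-0.035,0.09,0,0,-1.62,0.25,0.001,-0.035,0.09,0,0,-1.62,0.25]
}}

```text
t: 9.68
tool_pos: [0.5575, -0.1897, 0.236]
orientation: [1.944, 1.988, 0.434]
force: [0.5, 0.2, -0.2]
opening: 0.0234
gripper_force: 0.0
```

```bash
cat > tips.py <<'E'
from knob import *
def tips():
    s=robot.read_state(); p=np.array(s['tool_pos']); R=Rot.from_rotvec(s['orientation']).as_matrix()
    for n in ('scene','top'):
        im,d,X=cloud(n); Q=(X-p)@R*1000; H=((X-C)@F)[...,2]*1000
        k=(abs(Q[...,0])<13)&(abs(Q[...,1])<s['opening']*500+22)&(abs(Q[...,1])>s['opening']*500-4)&(Q[...,2]<0)&(Q[...,2]>-60)&(H>56)
        q=Q[k]
        for sg in (1,-1):
            a=q[q[:,1]*sg>0]
            if len(a)>3: print(n,'side',sg,len(a),'x',np.percentile(a[:,0],[0,100]).round(),'y',np.percentile(a[:,1],[0,100]).round(),'z',np.sort(a[:,2])[-4:].round(),'H',np.sort(H[k][q[:,1]*sg>0])[:4].round())
E
python3 - <<'E'
from tips import *
check(); tips()
from lock import lp
plan([(lp(.05,.003),.25)])
E
```

```text
t 9.675 err mm [ 0.   0.1 -0.6] rot [0.001 0.001 0.003] F [ 0.5  0.2 -0.2] open 0.0234 gf 0.0 q [-0.57 -0.36  1.94  0.25  1.19 -0.64] local mm [ 1.1 34.4 39.9]
scene side 1 72 x [-11.   7.] y [11. 26.] z [-30. -29. -28. -27.] H [67. 68. 69. 70.]
scene side -1 68 x [-12.  -5.] y [-27. -12.] z [-28. -28. -28. -27.] H [67. 68. 68. 68.]
top side 1 12 x [-7. 10.] y [26. 31.] z [-45. -44. -44. -38.] H [78. 84. 84. 85.]
top side -1 9 x [10. 10.] y [-22. -10.] z [-47. -46. -45. -44.] H [84. 85. 86. 87.]
[0.0, 0.0, 0.037, 0.0, 0.0, 0.0, 0.25]
```

Call:
{"api": "move_arm", "payload": {
  "deltas": [0,0,0.01,0,0,0,0.25,0,0,0.02,0,0,0,0.25,0,0,0.03,0,0,0,0.25,0,0,0.037,0,0,0,0.25,0,0,0.037,0,0,0,0.25]
}}

```text
t: 10.4
tool_pos: [0.5737, -0.1901, 0.2023]
orientation: [1.94, 1.992, 0.433]
force: [0.3, -0.5, 0.3]
opening: 0.0232
gripper_force: 0.0
```

```bash
python3 - <<'E'
from lock import *
check()
plan([(lp(a,.003),.25) for a in np.linspace(.15,1.75,11)]+[(lp(1.75,.003),.25)])
E
```

```text
t 10.4 err mm [ 0.1  0.1 -0.9] rot [ 0.001  0.001 -0.   ] F [ 0.3 -0.5  0.3] open 0.0232 gf 0.0 q [-0.55 -0.3   1.95  0.25  1.11 -0.65] local mm [ 1.  34.4  2.5]
[0.0, 0.004, 0.0, 0.0, 0.0, -0.1, 0.25, 0.001, 0.009, 0.0, 0.0, 0.0, -0.26, 0.25, 0.003, 0.014, 0.0, 0.0, 0.0, -0.42, 0.25, 0.005, 0.019, 0.0, 0.0, 0.0, -0.58, 0.25, 0.009, 0.023, 0.0, 0.0, 0.0, -0.74, 0.25, 0.013, 0.027, 0.0, 0.0, 0.0, -0.9, 0.25, 0.017, 0.03, 0.0, 0.0, 0.0, -1.06, 0.25, 0.022, 0.032, 0.0, 0.0, 0.0, -1.22, 0.25, 0.027, 0.034, 0.0, 0.0, 0.0, -1.38, 0.25, 0.033, 0.034, 0.0, 0.0, 0.0, -1.54, 0.25, 0.038, 0.034, 0.0, 0.0, 0.0, -1.7, 0.25, 0.038, 0.034, 0.0, 0.0, 0.0, -1.7, 0.25]
```

Call:
{"api": "move_arm", "payload": {
  "deltas": [0,0.004,0,0,0,-0.1,0.25,0.001,0.009,0,0,0,-0.26,0.25,0.003,0.014,0,0,0,-0.42,0.25,0.005,0.019,0,0,0,-0.58,0.25,0.009,0.023,0,0,0,-0.74,0.25,0.013,0.027,0,0,0,-0.9,0.25,0.017,0.03,0,0,0,-1.06,0.25,0.022,0.032,0,0,0,-1.22,0.25,0.027,0.034,0,0,0,-1.38,0.25,0.033,0.034,0,0,0,-1.54,0.25,0.038,0.034,0,0,0,-1.7,0.25,0.038,0.034,0,0,0,-1.7,0.25]
}}

```text
t: 11.9
tool_pos: [0.6039, -0.1513, 0.2179]
orientation: [-0.208, 2.684, -0.063]
force: [-0.3, -0.3, 0.4]
opening: 0.0232
gripper_force: 0.0
```

```bash
python3 - <<'E'
from lock import *
check()
a=1.72
plan([(lp(a,.003),.4),(lp(1.72,.10),.4)])
E
```

```text
t 11.9 err mm [ 0.5 -0.1  0.7] rot [ 0.001 -0.001 -0.   ] F [-0.3 -0.3  0.4] open 0.0232 gf 0.0 q [-0.44 -0.27  1.9   0.2   1.1  -2.22] local mm [34.3 73.7  3.7]
[0.0, -0.001, 0.0, 0.0, 0.0, 0.03, 0.4, 0.0, -0.001, -0.097, 0.0, 0.0, 0.03, 0.4]
```

Call:
{"api": "move_arm", "payload": {
  "deltas": [0,-0.001,-0.02,0,0,0.03,0.25,0,-0.001,-0.06,0,0,0.03,0.4,0,-0.001,-0.097,0,0,0.18,0.4,0,-0.001,-0.097,0,0,0.36,0.4,0,-0.001,-0.097,0,0,0.54,0.4,0,-0.001,-0.097,0,0,0.72,0.4,0,-0.001,-0.097,0,0,0.9,0.4,0,-0.001,-0.097,0,0,1.08,0.4,0,-0.001,-0.097,0,0,1.26,0.4,0,-0.001,-0.097,0,0,1.44,0.4,0,-0.001,-0.097,0,0,1.63,0.4,0,-0.001,-0.097,0,0,1.63,0.4]
}}

```text
t: 13.4
tool_pos: [0.5616, -0.1516, 0.3051]
orientation: [1.865, 2.049, 0.416]
force: [-1.1, -0.5, -0.3]
opening: 0.0374
gripper_force: 0.0
```

```bash
python3 - <<'E'
from knob import *
p,R=getcmd(); R=R@Rot.from_rotvec([0,0,1.6]).as_matrix(); json.dump({'p':p.tolist(),'R':R.tolist()},open('cmd.json','w'))
check()
plan([(kp(0,.05),.4)])
S=cloud('scene'); T=cloud('top')
a=cv2.resize(S[0][200:320,290:410],(400,400),interpolation=3); b=cv2.resize(T[0][200:290,350:440],(400,400),interpolation=3)
save('pair4.png',np.hstack([a,b]))
for nm,X in (('scene',S[2]),('top',T[2])):
    L0=(np.load(nm+'0.npy')-C)@F; L=(X-C)@F
    m=(abs(L0[...,2])<.005)&(abs(L0[...,0])<.05)&(abs(L[...,2])<.015)&(abs(L0[...,1])<.1); print(nm,'panel shift',np.median((L-L0)[m],0)*1000)
E
```

```text
t 13.4 err mm [ 0.3 -0.4  0.5] rot [-0.001 -0.001  0.002] F [-1.1 -0.5 -0.3] open 0.0374 gf 0.0 q [-0.49 -0.41  1.85  0.2   1.3  -0.6 ] local mm [ 34.2  72.7 100.6]
[-0.069, -0.042, 0.05, 0.0, 0.0, 1.69, 0.4]
scene panel shift [-0.00016464 -0.05208659  0.07110712]
top panel shift [-0.03368253 -0.02587293 -0.12954776]
```

View pics/pair4.png

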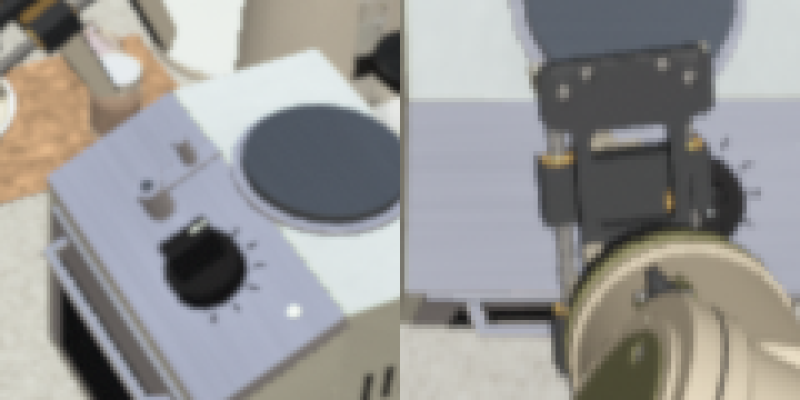

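The lock arm now points up the slope with its post at scene crop (185,150), clear of the knob, and the oven has not shifted. I go to the knob next.

Call:
{"api": "move_arm", "payload": {
  "deltas": [-0.02,-0.02,0,0,0,0.18,0.4,-0.069,-0.042,0,0,0,0.36,0.4,-0.069,-0.042,0,0,0,0.54,0.4,-0.069,-0.042,0,0,0,0.72,0.4,-0.069,-0.042,0,0,0,0.9,0.4,-0.069,-0.042,0.01,0,0,1.08,0.4,-0.069,-0.042,0.02,0,0,1.26,0.4,-0.069,-0.042,0.03,0,0,1.44,0.4,-0.069,-0.042,0.04,0,0,1.6,0.4,-0.069,-0.042,0.05,0,0,1.69,0.4,-0.069,-0.042,0.05,0,0,1.69,0.4]
}}

```text
t: 14.88
tool_pos: [0.5512, -0.2244, 0.2443]
orientation: [3.057, -0.031, 0.699]
force: [-0.7, 0.2, 0.3]
opening: 0.0371
gripper_force: 0.0
```

```bash
python3 - <<'E'
from tips import *
check(); tips()
plan([(kp(0,-.006),.4)])
E
```

```text
t 14.875 err mm [-0.   0.1 -0.8] rot [ 0.001 -0.001 -0.003] F [-0.7  0.2  0.3] open 0.0371 gf 0.0 q [-0.65 -0.33  1.9   0.27  1.21  0.89] local mm [-0.4 -0.4 49.8]
scene side 1 24 x [-9.  8.] y [30. 37.] z [-36. -35. -35. -35.] H [84. 85. 85. 86.]
top side 1 25 x [-5. 13.] y [18. 30.] z [-27. -24. -24. -24.] H [74. 74. 74. 76.]
top side -1 4 x [-5. 11.] y [-35. -34.] z [-40. -40. -40. -38.] H [88. 89. 90. 90.]
[0.0, -0.001, 0.056, 0.0, 0.0, 0.0, 0.4]
```

Call:
{"api": "move_arm", "payload": {
  "deltas": [0,-0.001,0.02,0,0,0,0.4,0,-0.001,0.035,0,0,0,0.4,0,-0.001,0.045,0,0,0,0.4,0,-0.001,0.053,0,0,0,0.4,0,-0.001,0.053,0,0,0,0.3,0,-0.001,0.053,0,0,0,0.24,0,-0.001,0.053,0,0,0,0.1,0,-0.001,0.053,0,0,0,0.1,0,-0.001,0.053,0,0,0,0.1],
  "squeeze": 4
}}

```text
t: 16.1
tool_pos: [0.5748, -0.2251, 0.1984]
orientation: [3.054, -0.035, 0.702]
force: [-1.8, -4.9, 2.2]
opening: 0.0159
gripper_force: 4.0
```

```bash
python3 - <<'E'
from knob import *
p,R=getcmd(); p=p-R@[0,0,.003]; json.dump({'p':p.tolist(),'R':R.tolist()},open('cmd.json','w'))
check(); print(F.T@np.array(robot.read_state()['force']), F.T@np.array(robot.read_state()['wrist_torque']))
E
```

```text
t 16.1 err mm [ 0.5 -1.1  1. ] rot [-0.002  0.002 -0.001] F [-1.8 -4.9  2.2] open 0.0159 gf 4.0 q [-0.62 -0.25  1.92  0.27  1.11  0.9 ] local mm [ 0.9 -0.7 -1.9]
[-0.62555304 -4.91313407  2.69101661] [-0.7746553   0.40956864  0.03025744]
```

Call:
{"api": "move_arm", "payload": {
  "deltas": [0,0.001,0,0,0,0,0.1,0,0.001,0,0,0,0,0.1,0,0.001,0,0,0,0,0.1,0,0.001,-0.001,0,0,-0.1,0.1,0,0.001,-0.001,0,0,-0.2,0.1,0,0.001,-0.002,0,0,-0.3,0.1,0,0.001,-0.002,0,0,-0.4,0.1,0,0.001,-0.002,0,0,-0.5,0.1,0,0.001,-0.003,0,0,-0.6,0.1,0,0.001,-0.003,0,0,-0.65,0.1],
  "squeeze": 60
}}

```text
t: 17.35
tool_pos: [0.5737, -0.2237, 0.1991]
orientation: [2.784, 0.906, 0.634]
force: [6.8, 0.7, -4.7]
opening: 0.0156
gripper_force: 60.0
```

```bash
cat > st.py <<'E'
from knob import *
def upd(d):
    p,R=getcmd(); p=p+R@np.array(d[:3]); R=R@Rot.from_rotvec(d[3:6]).as_matrix(); json.dump({'p':p.tolist(),'R':R.tolist()},open('cmd.json','w'))
def st():
    s=robot.read_state(); check(); Rm=Rot.from_rotvec(s['orientation']).as_matrix(); ty=F.T@Rm[:,1]; tz=F.T@Rm[:,2]
    print('turn deg',np.degrees(np.arctan2(ty[0],-ty[1])).round(1),'Floc',(F.T@np.array(s['force'])).round(1),'Mloc',(F.T@np.array(s['wrist_torque'])).round(2),'tz',tz.round(3))
E
python3 - <<'E'
from st import *
upd([0,.001,-.003,0,0,-.65]); st()
E
```

```text
t 17.35 err mm [ 0.7  1.3 -0.9] rot [ 0.002  0.002 -0.002] F [ 6.8  0.7 -4.7] open 0.0156 gf 60.0 q [-0.62 -0.25  1.92  0.28  1.11  0.24] local mm [ 0.2  0.7 -0.7]
turn deg 37.2 Floc [ 4.1  0.9 -7.2] Mloc [ 0.32 -0.58 -0.22] tz [ 0.     0.001 -1.   ]
```

Call:
{"api": "move_arm", "payload": {
  "deltas": [0,0,0,0,0,0.11,0.1,0,0,-0.001,0,0,0.22,0.1,0,0,-0.001,0,0,0.33,0.1,0,0,-0.001,0,0,0.44,0.1,0,0,-0.002,0,0,0.55,0.1,0,0,-0.002,0,0,0.66,0.1,0,0,-0.002,0,0,0.77,0.1,0,0,-0.003,0,0,0.88,0.1,0,0,-0.003,0,0,0.99,0.1,0,0,-0.003,0,0,1.1,0.1,0,0,-0.004,0,0,1.2,0.1,0,0,-0.004,0,0,1.3,0.1]
}}

```text
t: 18.85
tool_pos: [0.5705, -0.2252, 0.2017]
orientation: [-2.77, 0.974, -0.636]
force: [1.4, -6.4, -6.6]
opening: 0.0154
gripper_force: 60.1
```

```bash
python3 - <<'E'
from st import *
upd([0,0,-.004,0,0,1.3]); st()
E
```

```text
t 18.85 err mm [-0.7 -0.3 -1.9] rot [-0.001 -0.002  0.003] F [ 1.4 -6.4 -6.6] open 0.0154 gf 60.1 q [-0.62 -0.26  1.92  0.27  1.12  1.55] local mm [-1.5 -0.8  3. ]
turn deg -37.6 Floc [-1.5 -6.4 -6.6] Mloc [-1.19  0.76  0.35] tz [-0.003 -0.002 -1.   ]
```

Call:
{"api": "move_arm", "payload": {
  "deltas": [0,0,0,0,0,-0.11,0.1,0,0,-0.001,0,0,-0.22,0.1,0,0,-0.001,0,0,-0.33,0.1,0,0,-0.001,0,0,-0.44,0.1,0,0,-0.002,0,0,-0.55,0.1,0,0,-0.002,0,0,-0.66,0.1,0,0,-0.002,0,0,-0.77,0.1,0,0,-0.003,0,0,-0.88,0.1,0,0,-0.003,0,0,-0.99,0.1,0,0,-0.003,0,0,-1.1,0.1,0,0,-0.004,0,0,-1.2,0.1,0,0,-0.004,0,0,-1.3,0.1]
}}

```text
t: 20.35
tool_pos: [0.569, -0.2225, 0.2045]
orientation: [2.787, 0.909, 0.631]
force: [1.9, 5.0, -5.8]
opening: 0.0154
gripper_force: 60.1
```

```bash
python3 - <<'E'
from st import *
upd([0,0,-.004,0,0,-1.3]); st()
E
```

```text
t 20.35 err mm [-0.5  2.4 -2.7] rot [ 0.006  0.001 -0.003] F [ 1.9  5.  -5.8] open 0.0154 gf 60.1 q [-0.62 -0.27  1.92  0.28  1.13  0.24] local mm [-1.7  1.9  6.3]
turn deg 37.2 Floc [-0.9  5.  -6. ] Mloc [ 0.97  0.41 -0.31] tz [-0.003  0.003 -1.   ]
```

Call:
{"api": "move_arm", "payload": {
  "deltas": [0,0,0,0,0,0.11,0.1,0,0,-0.001,0,0,0.22,0.1,0,0,-0.001,0,0,0.33,0.1,0,0,-0.001,0,0,0.44,0.1,0,0,-0.002,0,0,0.55,0.1,0,0,-0.002,0,0,0.66,0.1,0,0,-0.002,0,0,0.77,0.1,0,0,-0.003,0,0,0.88,0.1,0,0,-0.003,0,0,0.99,0.1,0,0,-0.003,0,0,1.1,0.1,0,0,-0.004,0,0,1.2,0.1,0,0,-0.004,0,0,1.3,0.1]
}}

```text
t: 21.85
tool_pos: [0.5665, -0.2249, 0.2092]
orientation: [-2.77, 0.974, -0.634]
force: [-6.7, -2.5, 0.5]
opening: 0.0156
gripper_force: 60.0
```

```bash
python3 - <<'E'
from st import *
upd([0,0,-.004,0,0,1.3]); st()
E
```

```text
t 21.85 err mm [-1.2 -0.1 -1.6] rot [-0.002 -0.003  0.003] F [-6.7 -2.5  0.5] open 0.0156 gf 60.0 q [-0.63 -0.27  1.92  0.27  1.14  1.55] local mm [-1.8 -0.6 11.5]
turn deg -37.6 Floc [-5.8 -2.7  3.3] Mloc [-0.66  1.64  0.02] tz [-0.004 -0.001 -1.   ]
```

Call:
{"api": "move_arm", "payload": {
  "deltas": [0,0,-0.003,0,0,0,0.1,0,0,-0.006,0,0,0,0.1,0,0,-0.01,0,0,0,0.1,0,0,-0.02,0,0,-0.1,0.1,0,0,-0.04,0,0,-0.25,0.1,0,0,-0.06,0,0,-0.4,0.1,0,0,-0.08,0,0,-0.55,0.1,0,0,-0.08,0,0,-0.65,0.1,0,0,-0.08,0,0,-0.65,0.1],
  "squeeze": 25
}}

```text
t: 22.98
tool_pos: [0.5333, -0.2243, 0.2837]
orientation: [3.056, -0.035, 0.702]
force: [-0.1, -0.3, -0.9]
opening: 0.0156
gripper_force: 25.0
```

```bash
python3 - <<'E'
from st import *
upd([0,0,-.08,0,0,-.65]); st()
S=cloud('scene'); T=cloud('top')
a=S[0][180:420,190:430]; b=T[0][190:310,230:470]
save('pair5.png',np.hstack([cv2.resize(a,(400,400),interpolation=3),cv2.copyMakeBorder(cv2.resize(b,(400,200),interpolation=3),0,200,0,0,cv2.BORDER_CONSTANT)]))
for nm,X in (('scene',S[2]),('top',T[2])):
    L0=(np.load(nm+'0.npy')-C)@F; L=(X-C)@F
    m=(abs(L0[...,2])<.005)&(abs(L0[...,0])<.05)&(abs(L[...,2])<.015)&(abs(L0[...,1])<.1); print(nm,'panel shift',m.sum(),np.median((L-L0)[m],0)*1000)
    P=X.reshape(-1,3); b=(P[:,2]>.045)&(P[:,2]<.058)&(np.hypot(P[:,0]-.54,P[:,1]-.173)<.085); q=P[b].astype(np.float32)
    print('bowl',len(q),cv2.minEnclosingCircle(q[:,:2]),q[:,2].max())
    n,d,B=__import__('fit').panelfit([X]); print('n',n)
E
```

```text
t 22.975 err mm [ 0.4 -0.2  0.9] rot [-0.001  0.001 -0.001] F [-0.1 -0.3 -0.9] open 0.0156 gf 25.0 q [-0.67 -0.39  1.87  0.28  1.3   0.89] local mm [ 0.7 -0.6 93.1]
turn deg -0.2 Floc [-0.5 -0.3 -0.8] Mloc [ 0.01  0.42 -0.  ] tz [ 0.001 -0.003 -1.   ]
scene panel shift 2172 [-0.00844122 -1.01134164  1.37281543]Traceback (most recent call last):
  File "<stdin>", line 10, in <module>
cv2.error: OpenCV(4.12.0) /io/opencv/modules/imgproc/src/shapedescr.cpp:201: error: (-215:Assertion failed) count >= 0 && (depth == CV_32F || depth == CV_32S) in function 'minEnclosingCircle'
```

View pics/pair5.png

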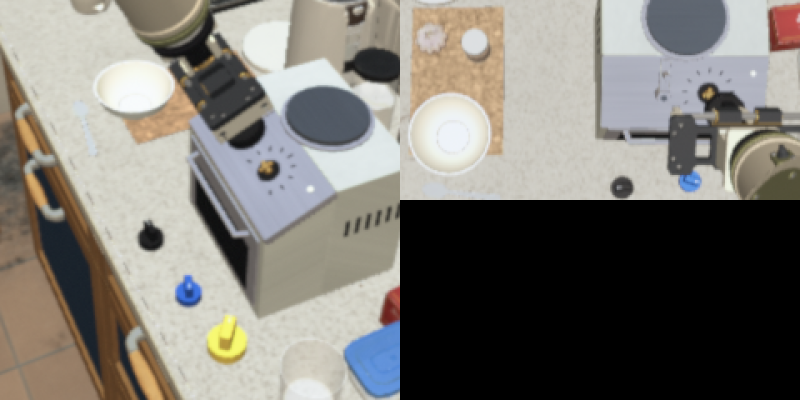

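The knob is off and in the gripper (scene crop 245,130), with the bare brass spindle at (268,170); everything else looks in place. Next is the bowl.

```bash
python3 - <<'E'
from st import *
X=np.load('top0.npy'); im=cv2.cvtColor(cv2.imread('pics/top0.png'),cv2.COLOR_BGR2RGB)
P=X[235:305,225:295].reshape(-1,3); q=P[(P[:,2]>.046)&(P[:,2]<.062)].astype(np.float32)
(c,r)=cv2.minEnclosingCircle(q[:,:2]); print('rim',c,r,len(q),'med',np.median(q,0))
rr=np.hypot(P[:,0]-c[0],P[:,1]-c[1])
for a in range(0,70,8):
    m=(rr*1000>=a)&(rr*1000<a+8); print(a,np.median(P[m,2]).round(4),end=' ')
R=np.array([[1,0,0],[0,-1,0],[0,0,-1.]])
plan([((np.array([.54,.173,.16]),R),.1)],save=False)
plan([((np.array([.54,.173,.30]),R),.1)])
E
```

```text
Traceback (most recent call last):
cv2.error: OpenCV(4.12.0) /io/opencv/modules/imgproc/src/shapedescr.cpp:201: error: (-215:Assertion failed) count >= 0 && (depth == CV_32F || depth == CV_32S) in function 'minEnclosingCircle'
```

```bash
python3 - <<'E'
from st import *
X=np.load('top0.npy')
P=X[235:305,225:295].reshape(-1,3); q=P[(P[:,2]>.046)&(P[:,2]<.062)]
(c,r)=cv2.minEnclosingCircle(np.ascontiguousarray(q[:,:2],dtype=np.float32)); print('rim',c,r,len(q),'med',np.median(q,0))
rr=np.hypot(P[:,0]-c[0],P[:,1]-c[1])
for a in range(0,70,8):
    m=(rr*1000>=a)&(rr*1000<a+8); print(a,np.median(P[m,2]).round(4),end=' ')
R=np.array([[1,0,0],[0,-1,0],[0,0,-1.]])
plan([((np.array([c[0],c[1],.30]),R),.1)])
E
```

```text
rim (0.5396161675453186, 0.17309261858463287) 0.06762205064296722 366 med [0.54854055 0.18305028 0.05200149]
0 0.0081 8 0.009 16 0.0085 24 0.0109 32 0.0159 40 0.0209 48 0.029 56 0.0442 64 0.0078 [0.005, -0.397, -0.017, 0.01, -0.45, -0.02, 0.1]
```

Call:
{"api": "move_arm", "payload": {
  "deltas": [0,0,-0.03,0,0,0,0.1,0.005,-0.06,-0.03,0,-0.1,0,0.1,0.005,-0.12,-0.025,0,-0.2,0,0.1,0.005,-0.18,-0.02,0,-0.3,0,0.1,0.005,-0.24,-0.017,0,-0.4,0,0.1,0.005,-0.3,-0.017,0.01,-0.45,-0.02,0.1,0.005,-0.36,-0.017,0.01,-0.45,-0.02,0.1,0.005,-0.397,-0.017,0.01,-0.45,-0.02,0.1,0.005,-0.397,-0.017,0.01,-0.45,-0.02,0.1,0.005,-0.397,-0.017,0.01,-0.45,-0.02,0.1]
}}

```text
t: 24.32
tool_pos: [0.5394, 0.1723, 0.2999]
orientation: [-3.138, 0.003, -0.0]
force: [0.0, -0.1, -0.6]
opening: 0.0158
gripper_force: 25.0
```

```bash
python3 - <<'E'
from st import *
check()
R=np.array([[1,0,0],[0,-1,0],[0,0,-1.]])
plan([((np.array([.5396,.1731,.016]),R),.1)])
E
```

```text
t 24.325 err mm [ 0.  -0.6 -0.4] rot [-0.001 -0.     0.   ] F [ 0.  -0.1 -0.6] open 0.0158 gf 25.0 q [0.22 0.02 1.41 0.   1.71 1.79] local mm [  6.3 396.  108.3]
[0.0, 0.001, 0.284, -0.01, 0.0, 0.0, 0.1]
```

Call:
{"api": "move_arm", "payload": {
  "deltas": [0,0.001,0.05,0,0,0,0.1,0,0.001,0.1,0,0,0,0.1,0,0.001,0.15,0,0,0,0.1,0,0.001,0.2,0,0,0,0.1,0,0.001,0.24,0,0,0,0.1,0,0.001,0.26,-0.01,0,0,0.1,0,0.001,0.275,-0.01,0,0,0.1,0,0.001,0.282,-0.01,0,0,0.1,0,0.001,0.284,-0.01,0,0,0.1,0,0.001,0.284,-0.01,0,0,0.1]
}}

```text
t: 25.58
tool_pos: [0.5405, 0.1732, 0.0173]
orientation: [3.137, -0.002, 0.004]
force: [0.1, -0.5, 0.6]
opening: 0.0159
gripper_force: 25.0
```

Call:
{"api": "move_arm", "payload": {
  "deltas": [0,0,0.003,0,0,0,0.1,0,0,0.005,0,0,0,0.1,0,0,0.005,0,0,0,0.25,0,0,0.005,0,0,0,0.35,0,0,0.005,0,0,0,0.35,0,0,0.005,0,0,0,0.35,0,0,-0.02,0,0,0,0.35,0,0,-0.06,0,0,0,0.35,0,0,-0.12,0,0,0,0.35,0,0,-0.18,0,0,0,0.35,0,0,-0.24,0,0,0,0.35,0,0,-0.29,0,0,0,0.35],
  "squeeze": 20
}}

```text
t: 27.08
tool_pos: [0.5396, 0.1746, 0.3093]
orientation: [3.137, -0.002, 0.004]
force: [1.4, -0.4, -0.3]
opening: 0.0326
gripper_force: 0.0
```

```bash
python3 - <<'E'
from st import *
from lock import lp
upd([0,0,-.29,0,0,0]); check()
plan([(lp(1.6,.12),.25)])
E
```

```text
t 27.075 err mm [ 0.3 -0.2  3. ] rot [-0.     0.003 -0.   ] F [ 1.4 -0.4 -0.3] open 0.0326 gf 0.0 q [ 0.23  0.02  1.39 -0.01  1.72  1.8 ] local mm [ 10.6 398.3 116.7]
[0.014, 0.33, -0.015, 0.7, 0.01, 3.05, 0.25]
```

```bash
python3 - <<'E'
from st import *
from fit import panelfit
S=cloud('scene'); T=cloud('top')
save('pair6.png',np.hstack([cv2.resize(S[0][190:330,240:410],(486,400),interpolation=3),cv2.resize(T[0][190:280,225:295],(311,400),interpolation=3)]))
for nm,X in (('scene',S[2]),('top',T[2])):
    L=(X-C)@F; L0=(np.load(nm+'0.npy')-C)@F
    n,d,B=panelfit([X]); n0,d0,B0=panelfit([np.load(nm+'0.npy')])
    l=(B-C)@F; l0=(B0-C)@F
    print(nm,n.round(4),n0.round(4),'ext',np.percentile(l,[.5,99.5],axis=0).round(4)[:,:2].tolist(),np.percentile(l0,[.5,99.5],axis=0).round(4)[:,:2].tolist(), 'd',((d-d0)*1000).round(2))
    m=(abs(L[...,0]-.03)<.05)&(abs(L[...,1]-.06)<.05)&(L[...,2]>.036)&(L[...,2]<.06); q=L[m]; print('post pts',len(q),np.median(q,0).round(4),q.min(0).round(3),q.max(0).round(3))
    m=(abs(L[...,0]-.03)<.05)&(abs(L[...,1]-.06)<.05)&(L[...,2]>.017)&(L[...,2]<.032); q=L[m]; print('arm/boss',len(q),np.median(q,0).round(4),q.min(0).round(3),q.max(0).round(3))
E
```

```text
scene [-0.428   0.0136  0.9037] [-0.4316  0.0073  0.902 ] ext [[-0.0593, -0.0848], [0.0595, 0.1535]] [[-0.0567, -0.0863], [0.0601, 0.1518]] d 2.33
post pts 34 [0.0295 0.0654 0.0484] [0.025 0.063 0.036] [0.035 0.077 0.055]
arm/boss 171 [0.0127 0.0655 0.0269] [-0.014  0.058  0.018] [0.05  0.078 0.032]
top [-0.4301  0.0139  0.9027] [-0.4314  0.0087  0.9021] ext [[-0.0563, -0.0811], [0.0594, 0.1554]] [[-0.0534, -0.0827], [0.0604, 0.1548]] d 0.91
post pts 24 [0.034  0.07   0.0496] [-0.002  0.065  0.036] [0.037 0.074 0.054]
arm/boss 139 [0.0148 0.0706 0.0269] [-0.009  0.061  0.021] [0.052 0.079 0.032]
```

View pics/pair6.png

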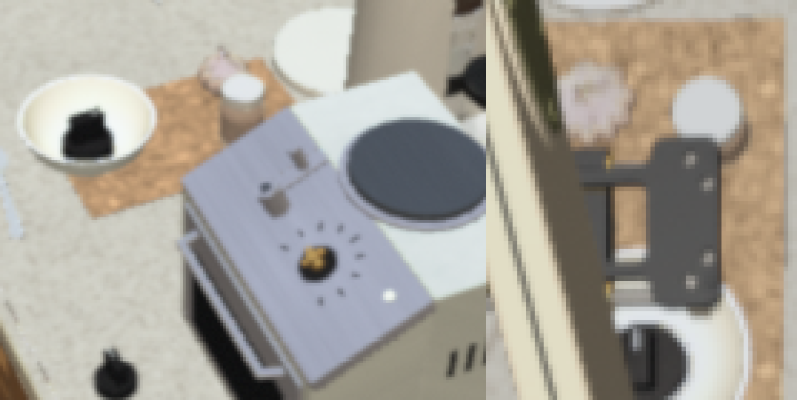

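The knob sits in the bowl (scene crop 88,135), and the lock arm still points straight up the slope. Now I swing it back.

```bash
cat >> lock.py <<'E'
def lq(a,h,off=.3,r=.034):
    loc=PIV+np.array([r*np.sin(a),-r*np.cos(a),h]); return pose(loc,a+off,-1)
E
python3 - <<'E'
from st import *
from lock import *
plan([(lq(1.57,.12),.25)])
E
```

```text
[0.0, -0.001, 0.0, 0.0, 0.0, 2.87, 0.25]
```

```bash
rm cmd.json; python3 - <<'E'
from st import *
from lock import *
check()
plan([(lq(1.57,.12),.25)])
E
```

```text
t 27.175 err mm [0. 0. 0.] rot [0. 0. 0.] F [0.3 0.8 1. ] open 0.0324 gf 0.0 q [ 0.23  0.02  1.39 -0.01  1.72  1.8 ] local mm [ 15.  399.  120.1]
[0.011, 0.331, -0.007, -0.07, 0.43, -0.28, 0.25]
```

Call:
{"api": "move_arm", "payload": {
  "deltas": [0,0.06,-0.01,0,0.1,-0.05,0.25,0.003,0.12,-0.01,-0.02,0.2,-0.1,0.25,0.006,0.18,-0.01,-0.04,0.3,-0.2,0.25,0.009,0.24,-0.007,-0.07,0.43,-0.28,0.25,0.011,0.3,-0.007,-0.07,0.43,-0.28,0.25,0.011,0.331,-0.007,-0.07,0.43,-0.28,0.25,0.011,0.331,-0.007,-0.07,0.43,-0.28,0.25,0.011,0.331,-0.007,-0.07,0.43,-0.28,0.25]
}}

```text
t: 28.18
tool_pos: [0.5499, -0.1559, 0.3146]
orientation: [2.967, 0.424, 0.652]
force: [0.1, 0.1, 0.2]
opening: 0.0234
gripper_force: 0.0
```

```bash
python3 - <<'E'
from st import *
from lock import *
check()
plan([(lq(1.57,.003),.25)])
E
```

```text
t 28.175 err mm [-2.7 -0.1 -7.8] rot [ 0.002 -0.012 -0.001] F [0.1 0.1 0.2] open 0.0234 gf 0.0 q [-0.5  -0.42  1.84  0.2   1.34  0.78] local mm [ 27.8  68.1 114.2]
[0.001, 0.0, 0.117, 0.0, 0.0, 0.0, 0.25]
```

```bash
rm cmd.json; python3 - <<'E'
from st import *
from lock import *
plan([(lq(1.57,.04),.25)])
E
```

```text
[0.007, 0.002, 0.074, 0.0, 0.02, 0.0, 0.25]
```

Call:
{"api": "move_arm", "payload": {
  "deltas": [0.007,0.002,0.01,0,0.02,0,0.25,0.007,0.002,0.04,0,0.02,0,0.25,0.007,0.002,0.065,0,0.02,0,0.25,0.007,0.002,0.074,0,0.02,0,0.25,0.007,0.002,0.074,0,0.02,0,0.25]
}}

```text
t: 28.8
tool_pos: [0.5878, -0.1564, 0.2503]
orientation: [2.963, 0.428, 0.681]
force: [-0.5, -0.4, 0.4]
opening: 0.0234
gripper_force: 0.0
```

```bash
python3 - <<'E'
from tips import *
from lock import *
check(); tips()
plan([(lq(1.57,.003),.25)])
E
```

```text
t 28.8 err mm [ 0.2  0.5 -0.3] rot [ 0.001 -0.    -0.001] F [-0.5 -0.4  0.4] open 0.0234 gf 0.0 q [-0.47 -0.32  1.88  0.21  1.18  0.77] local mm [34.  68.3 39.8]
scene side -1 32 x [-11.  -1.] y [-25.  -9.] z [-28. -26. -26. -26.] H [66. 66. 66. 68.]
top side 1 13 x [-4. 13.] y [12. 19.] z [-33. -32. -31. -27.] H [67. 70. 72. 73.]
[0.0, 0.0, 0.037, 0.0, 0.0, 0.0, 0.25]
```

Well aligned: the post top was measured at (30–34, 65–70). I descend and then sweep back in stages.

Call:
{"api": "move_arm", "payload": {
  "deltas": [0,0,0.012,0,0,0,0.25,0,0,0.024,0,0,0,0.25,0,0,0.034,0,0,0,0.25,0,0,0.037,0,0,0,0.25,0,0,0.037,0,0,0,0.25]
}}

```text
t: 29.52
tool_pos: [0.6039, -0.1576, 0.2173]
orientation: [2.963, 0.426, 0.682]
force: [-0.1, -0.7, 0.1]
opening: 0.0232
gripper_force: 0.0
```

```bash
python3 - <<'E'
from st import *
from lock import *
st()
plan([(lq(a,.003),.25) for a in np.linspace(1.45,.05,11)])
E
```

```text
t 29.525 err mm [ 0.1 -0.5  0.1] rot [-0. -0. -0.] F [-0.1 -0.7  0.1] open 0.0232 gf 0.0 q [-0.46 -0.27  1.9   0.21  1.1   0.77] local mm [34.2 67.5  3.1]
turn deg 17.5 Floc [-0.1 -0.7  0.2] Mloc [-0.08  0.37  0.03] tz [ 0.003  0.001 -1.   ]
[-0.001, 0.004, 0.0, 0.0, 0.0, 0.12, 0.25, -0.004, 0.008, 0.0, 0.0, 0.0, 0.26, 0.25, -0.007, 0.012, 0.0, 0.0, 0.0, 0.4, 0.25, -0.01, 0.015, 0.0, 0.0, 0.0, 0.54, 0.25, -0.014, 0.018, 0.0, 0.0, 0.0, 0.68, 0.25, -0.018, 0.02, 0.0, 0.0, 0.0, 0.82, 0.25, -0.022, 0.022, 0.0, 0.0, 0.0, 0.96, 0.25, -0.027, 0.023, 0.0, 0.0, 0.0, 1.1, 0.25, -0.032, 0.024, 0.0, 0.0, 0.0, 1.24, 0.25, -0.036, 0.024, 0.0, 0.0, 0.0, 1.38, 0.25, -0.041, 0.023, 0.0, 0.0, 0.0, 1.52, 0.25]
```

Call:
{"api": "move_arm", "payload": {
  "deltas": [-0.001,0.004,0,0,0,0.12,0.25,-0.004,0.008,0,0,0,0.26,0.25,-0.007,0.012,0,0,0,0.4,0.25,-0.01,0.015,0,0,0,0.54,0.25,-0.014,0.018,0,0,0,0.68,0.25,-0.018,0.02,0,0,0,0.82,0.25,-0.022,0.022,0,0,0,0.96,0.25,-0.027,0.023,0,0,0,1.1,0.25,-0.032,0.024,0,0,0,1.24,0.25,-0.036,0.024,0,0,0,1.38,0.25,-0.041,0.023,0,0,0,1.52,0.25]
}}

```text
t: 30.9
tool_pos: [0.5748, -0.1917, 0.2047]
orientation: [-2.308, 1.646, -0.543]
force: [1.4, 0.4, -0.1]
opening: 0.0233
gripper_force: 0.6
```

```bash
python3 - <<'E'
from st import *
from lock import *
st()
P,R=lq(.05,.003)
def sh(dx): return (P+F@np.array([dx/1000,0,0]),R)
plan([(sh(d),.25) for d in (-1,-2,-3,-4,-5,-6)])
E
```

```text
t 30.9 err mm [ 0.6 -0.9  1.6] rot [0.002 0.002 0.004] F [ 1.4  0.4 -0.1] open 0.0233 gf 0.6 q [-0.56 -0.3   1.95  0.26  1.11  2.18] local mm [ 3.1 32.8  4.2]
turn deg -69.9 Floc [ 1.3  0.4 -0.7] Mloc [ 0.02  0.03 -0.07] tz [ 0.006 -0.    -1.   ]
[-0.001, 0.001, 0.0, 0.0, 0.0, 0.0, 0.25, -0.001, 0.002, 0.0, 0.0, 0.0, 0.0, 0.25, -0.001, 0.003, 0.0, 0.0, 0.0, 0.0, 0.25, -0.002, 0.004, 0.0, 0.0, 0.0, 0.0, 0.25, -0.002, 0.005, 0.0, 0.0, 0.0, 0.0, 0.25, -0.002, 0.006, 0.0, 0.0, 0.0, 0.0, 0.25]
```

Call:
{"api": "move_arm", "payload": {
  "deltas": [-0.001,0.001,0,0,0,0,0.25,-0.001,0.002,0,0,0,0,0.25,-0.001,0.003,0,0,0,0,0.25,-0.002,0.004,0,0,0,0,0.25,-0.002,0.005,0,0,0,0,0.25,-0.002,0.006,0,0,0,0,0.25]
}}

```text
t: 31.65
tool_pos: [0.5686, -0.1913, 0.2008]
orientation: [-2.313, 1.641, -0.541]
force: [-0.1, 0.7, 0.3]
opening: 0.023
gripper_force: 0.5
```

```bash
python3 - <<'E'
from st import *
from lock import *
st()
P,R=lq(.05,.003)
def sh(dx): return (P+F@np.array([dx/1000,0,0]),R)
plan([(sh(d),.25) for d in (-7,-8,-9,-10)])
E
```

```text
t 31.65 err mm [ 0.1 -0.5  0.5] rot [ 0.     0.001 -0.001] F [-0.1  0.7  0.3] open 0.023 gf 0.5 q [-0.57 -0.32  1.97  0.26  1.11  2.17] local mm [-4.2 33.   3.3]
turn deg -69.6 Floc [0.1 0.7 0.3] Mloc [ 0.12  0.18 -0.03] tz [ 0.004  0.001 -1.   ]
[-0.001, 0.001, 0.0, 0.0, 0.0, 0.0, 0.25, -0.001, 0.001, 0.0, 0.0, 0.0, 0.0, 0.25, -0.001, 0.002, 0.0, 0.0, 0.0, 0.0, 0.25, -0.002, 0.003, 0.0, 0.0, 0.0, 0.0, 0.25]
```

Call:
{"api": "move_arm", "payload": {
  "deltas": [-0.001,0.001,0,0,0,0,0.25,-0.001,0.002,0,0,0,0,0.25,-0.001,0.003,0,0,0,0,0.25,-0.001,0.003,0,0,0,0,0.25]
}}

```text
t: 32.15
tool_pos: [0.5657, -0.1914, 0.1993]
orientation: [-2.313, 1.641, -0.541]
force: [0.2, 0.6, -0.2]
opening: 0.0228
gripper_force: 0.2
```

```bash
python3 - <<'E'
from st import *
st()
E
```

```text
t 32.15 err mm [ 0.3 -1.4  0.5] rot [ 0.  0. -0.] F [ 0.2  0.6 -0.2] open 0.0228 gf 0.2 q [-0.57 -0.32  1.98  0.26  1.11  2.16] local mm [-7.5 32.9  3.2]
turn deg -69.6 Floc [ 0.1  0.6 -0.2] Mloc [ 0.18  0.23 -0.05] tz [ 0.003  0.001 -1.   ]
```

Call:
{"api": "move_arm", "payload": {
  "deltas": [0,0.001,0,0,0,0,0.25,0,0.001,0,0,0,0,0.25,-0.001,0.002,0,0,0,0,0.25,-0.001,0.002,0,0,0,0,0.25]
}}

```text
t: 32.65
tool_pos: [0.5638, -0.1913, 0.1986]
orientation: [-2.313, 1.641, -0.541]
force: [0.0, 0.4, 0.8]
opening: 0.0233
gripper_force: 0.2
```

```bash
python3 - <<'E'
from st import *
upd([-.001,.002,0,0,0,0]); st()
E
```

```text
t 32.65 err mm [ 0.4 -1.6  0.8] rot [ 0.     0.001 -0.001] F [0.  0.4 0.8] open 0.0233 gf 0.2 q [-0.57 -0.33  1.98  0.26  1.11  2.16] local mm [-9.5 33.   3.4]
turn deg -69.6 Floc [0.4 0.4 0.7] Mloc [ 0.01  0.24 -0.02] tz [ 0.004  0.    -1.   ]
```

Call:
{"api": "move_arm", "payload": {
  "deltas": [0,0.001,0,0,0,0,0.25,0,0.001,0,0,0,0,0.25,-0.001,0.002,0,0,0,0,0.25,-0.001,0.002,0,0,0,0,0.25]
}}

```text
t: 33.15
tool_pos: [0.5627, -0.1912, 0.1983]
orientation: [-2.312, 1.641, -0.544]
force: [5.9, -0.2, -0.3]
opening: 0.0234
gripper_force: 2.6
```

```bash
python3 - <<'E'
from st import *
upd([-.001,.002,0,0,0,0]); st()
S=cloud('scene');T=cloud('top')
save('pair7.png',np.hstack([cv2.resize(S[0][220:300,310:390],(400,400),interpolation=3),cv2.resize(T[0][200:290,350:440],(400,400),interpolation=3)]))
for nm,X in (('scene',S[2]),('top',T[2])):
    L=(X-C)@F
    m=(abs(L[...,0])<.05)&(L[...,1]>.008)&(L[...,1]<.06)&(L[...,2]>.017)&(L[...,2]<.028); q=L[m]*1000
    for y in range(10,60,6):
        k=abs(q[:,1]-y)<3
        if k.sum()>1: print(nm,y,k.sum(),q[k,0].min().round(1),q[k,0].max().round(1))
E
```

```text
t 33.15 err mm [ 1.3 -1.8  1.4] rot [ 0.002  0.002 -0.001] F [ 5.9 -0.2 -0.3] open 0.0234 gf 2.6 q [-0.57 -0.33  1.99  0.26  1.11  2.16] local mm [-10.6  33.1   3.7]
turn deg -69.6 Floc [ 5.2 -0.1 -2.8] Mloc [ 0.05 -0.67 -0.04] tz [ 0.006 -0.    -1.   ]
scene 16 14 -11.2 1.4
scene 22 12 -11.7 1.0
scene 28 8 -9.7 1.7
scene 34 5 -11.4 0.7
scene 40 2 -11.3 -10.7
top 58 2 0.2 5.4
```

View pics/pair7.png

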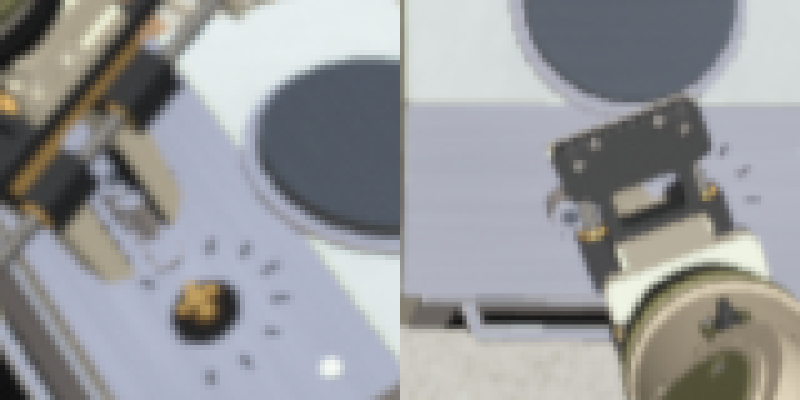

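The lock is at its stop (5 N reaction), with the arm level and its tip next to the spindle. I back off to the middle of the cage, then lift clear.

Call:
{"api": "move_arm", "payload": {
  "deltas": [0.001,-0.003,0,0,0,0,0.25,0.002,-0.006,0,0,0,0,0.25,0.002,-0.006,0,0,0,0,0.25,0.002,-0.006,-0.02,0,0,0,0.25,0.002,-0.006,-0.05,0,0,0,0.25,0.002,-0.006,-0.1,0,0,0,0.25,0.002,-0.006,-0.15,0,0,0,0.25,0.002,-0.006,-0.2,0,0,0,0.25,0.002,-0.006,-0.2,0,0,0,0.25]
}}

```text
t: 34.38
tool_pos: [0.4801, -0.1903, 0.3858]
orientation: [-2.312, 1.64, -0.554]
force: [0.2, -0.5, -1.0]
opening: 0.0234
gripper_force: 0.0
```

```bash
python3 - <<'E'
from st import *
from fit import panelfit
upd([.002,-.006,-.2,0,0,0]); st()
S=cloud('scene');T=cloud('top')
save('final.png',np.vstack([np.hstack([cv2.resize(S[0][190:310,240:400],(400,300),interpolation=3),cv2.resize(S[0][220:300,300:400],(400,300),interpolation=3)]),np.hstack([cv2.resize(T[0][150:330,100:340],(400,300),interpolation=3),cv2.resize(T[0][150:330,310:550],(400,300),interpolation=3)])]))
for nm,X in (('scene',S[2]),('top',T[2])):
    L=(X-C)@F
    n,d,B=panelfit([X]); l=(B-C)@F; print(nm,n.round(4),np.percentile(l,[.5,99.5],axis=0).round(4)[:,:2].tolist())
    m=(abs(L[...,0])<.05)&(L[...,1]>.008)&(L[...,1]<.06)&(L[...,2]>.017)&(L[...,2]<.028); q=L[m]*1000
    print(nm,[(y,q[k,0].min().round(1),q[k,0].max().round(1)) for y in range(10,60,6) for k in [abs(q[:,1]-y)<3] if k.sum()>1])
E
```

```text
t 34.375 err mm [ 0.7 -2.5  6.4] rot [ 0.005  0.008 -0.002] F [ 0.2 -0.5 -1. ] open 0.0234 gf 0.0 q [-0.7  -0.56  1.81  0.28  1.52  2.15] local mm [ -3.4  32.3 208.4]
turn deg -69.5 Floc [-0.2 -0.5 -1. ] Mloc [ 0.08  0.3  -0.06] tz [ 0.011 -0.005 -1.   ]
scene [-0.4283  0.0138  0.9035] [[-0.0593, -0.0849], [0.0588, 0.1535]]
scene [(16, np.float64(-11.2), np.float64(1.4)), (22, np.float64(-11.7), np.float64(0.9)), (28, np.float64(-10.9), np.float64(1.7)), (34, np.float64(-11.4), np.float64(0.7)), (40, np.float64(-11.3), np.float64(2.0)), (46, np.float64(-10.5), np.float64(2.3)), (52, np.float64(-11.1), np.float64(1.7)), (58, np.float64(-10.3), np.float64(2.6))]
top [-0.4303  0.0152  0.9026] [[-0.0553, -0.0813], [0.0604, 0.1557]]
top [(16, np.float64(-7.4), np.float64(4.0)), (22, np.float64(-8.0), np.float64(4.9)), (28, np.float64(-7.8), np.float64(5.3)), (34, np.float64(2.4), np.float64(5.3)), (40, np.float64(-7.0), np.float64(5.0)), (46, np.float64(-7.6), np.float64(5.5)), (52, np.float64(-7.7), np.float64(5.4)), (58, np.float64(-7.2), np.float64(5.2))]
```

View pics/final.png

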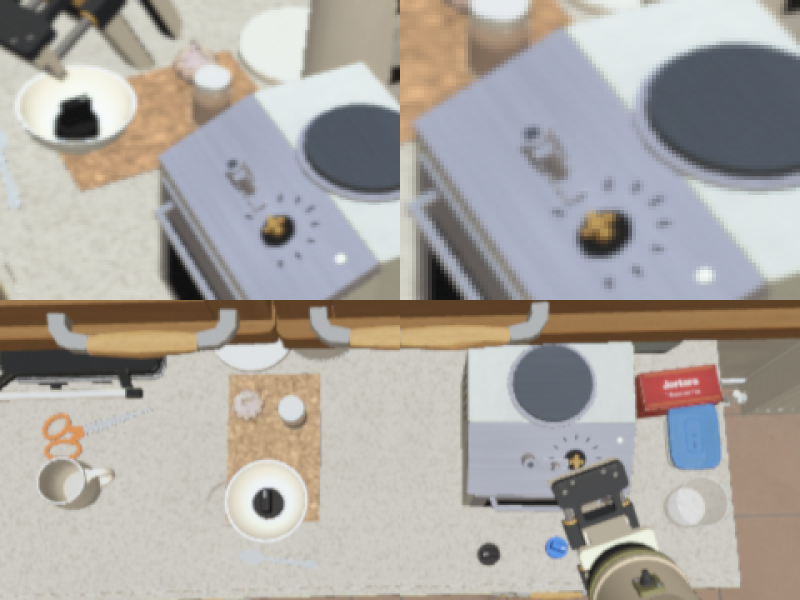

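The knob is in the bowl (scene crop 78,117), the lock arm is level with its tip by the spindle, and nothing else has moved. The robot is clear, so I hand in.

```bash
python3 -c "
from plant import robot
print(robot.close_job())"
```

```text
the job is handed in; nothing more can be done
None
```

The knob is off its spindle and in the bowl, the child lock is back at its end stop, and the job is handed in at about 34.5 s; the oven moved only about 1–2 mm, turning about 0.5°, and nothing else moved in the pictures.

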